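# Lay out a repair kit on its outline tiles

### The arm

A 7-joint arm with a two-finger parallel gripper is mounted at the origin on a cart in front of the work surface, level with it; the furniture and walls round the work are solid. World frame = base frame: x ahead of the robot, y to its left, z up, the work surface at z = 0. Lengths are in m, angles in degrees, forces in N, time in s.
With the tool pointing down it reaches from about 0.4 to 0.9 m from the base axis. Payload 5.6 kg.
Tool frame: the origin (TCP) lies on the centre line of the jaws, within the pads' length; the fingertips stand robot.nose_length ahead of it and the grasp point (between the pads) lies 6 mm ahead of it (robot.nose_length is the distance from the TCP to the fingertips, in m); z points along the fingers, y is the line along which they close (so a half turn about z gives the same grasp; the last joint's range is limited). The gripper opens to 92 mm and grips with 3 to 60 N. Pads are 20 mm wide; open, the fingers measure 128 mm over their backs; the gripper's body (75 mm by 189 mm) begins 69 mm behind the grasp point.
Start: joints at [64.973, 26.786, -0.665, 91.828, 0.344, 61.387, -3.226], TCP at [0.249, -0.6, 0.24] pointing down, gripper open.
Joint ranges: [-144.91, 144.91], [-17.63, 115.5], [-89.93, 88.59], [15.96, 139.68], [-74.01, 254.01], [8.47, 105.57], [-167.45, 167.45]. Speed limits (degrees/s): [147.25, 147.25, 180, 180, 180, 180, 180].

### API

Orientations are given as [roll, pitch, yaw] about the fixed x, y, z axes, in that order (R = Rz(yaw) Ry(pitch) Rx(roll)).
In Python, from workcell import sense, eyes, close_job, robot gives the robot as it stands.
- The arm moves only by the shell command python3 -m inch 'ROWS' [OPENING] [FORCE]. ROWS is JSON, a list of rows, each an object with "translation": the shift along the tool's x, y, z in mm, a list of three; "angular": the turn, a rotation vector about the tool's x, y, z in degrees, a list of three. A call has 1 to 10 rows; each row is the pose to reach, as a shift and turn from the pose commanded when the call began, along the tool's axes at that moment; what a row does not reach only later rows make up. A row lasts 1/10 s, in which the tool goes at most 50 mm and 8.59 degrees, less where a joint would pass 70% of its speed; a pose out of reach is approached as far as the arm can. A call with a gripper value outside its range is refused whole. OPENING is the finger opening in mm, from 0 to 91.9, set as the call begins (- or left out, the last holds). The fingers move at their own pace and stop on an object; FORCE is the grip in N (left out, the last holds). Time passes only in rows, so rows that repeat a pose let the fingers close. It gives the time, the measured TCP pose, the force, the opening and the grip force at its end, in the units of the state.
- sense(): the state, without advancing time (a new reading comes with each control period).
- eyes.get_image(name): name is "scene" or "top" or "wrist"; returns a dict with "frame" (384x512x3 uint8, red, green, blue), "fx", "fy", "cx", "cy" (pixels), "extrinsics" (4x4, takes a point from world to camera coordinates); the wrist camera has in their place "mount" (4x4, takes a point from camera to tool coordinates, whose origin is the TCP and whose axes are the flange's). Camera axes: x right, y up, looking along -z (the intrinsics and any distortion apply to the point x, -y, -z); pixel columns grow to the right and rows downward; lengths in m; the calibration is good to about 2 mm. A picture is of the moment at which its call begins: read the wrist's pose just before it. There is no depth.
- close_job(): hands the job in; it is judged then, once.
Trained networks look in a picture, given as the dict that the camera call returned (one of the last four; its "shot" number tells which), for a name from the list of things; names that differ only in an ending like _2 or _b are one class to them, and where a whole thing is asked for, a point or a joint stands for the part that bears it (a point fixed in the world has none). Each returns a list of dicts, best first, with "p" (0 to 1); they miss things now and then, are a little off and sometimes report something else, mostly with a low value. They report only what shows in the picture. A call takes as long as a camera call. They do not tell look-alikes from the thing itself.
- eyes.search_frame(picture, thing): "position" ([column, row] in pixels, amid what is visible of it).
- eyes.cut_out(picture, thing): "pixels" (384x512 bool, what is visible of it) and "position" ([column, row] in pixels, amid what is visible of it).
The state is a dict: "time": time; "joint_pos": joint angles; "dq": joint speeds; "joint_torque": joint torques, N m; "position": TCP position; "ee_rot": TCP orientation; "contact_force": force on the tool from outside, world axes, zero at the start; "torque": the same for the moment, N m; "gripper_width": opening from 0.0 (shut) to 1.0 (fully open); "grip_force": force on a finger pad.
Only numpy, scipy, OpenCV 4.12 (cv2) and the standard library are available. Lean on these libraries where they do the work, as an engineer would, in place of code of your own. Each camera call takes 0.05 s, during which the arm holds its last target. There are 200 camera calls.

### The job

Lay out the repair kit: set the capacitor, the black memory stick, the finned heat sink and the connector shell each on the black tile that shows its silhouette, upright as it stands now, centred on the silhouette and turned to line up with it (half a turn either way does not matter). The other things on the bench are not part of the kit.

Things in the scene. Friction and masses are not known exactly. Their poses are not given: they have to be found in the camera images.
- capacitor: loose blue cylinder (electrolytic capacitor) standing upright, 22 mm diameter, 39 mm high; origin at the centre of its underside, z up
- memory_stick: loose black memory stick with a short metal plug, lying flat, long and narrow: 62 (x) x 19 (y) x 9 mm high; origin at the centre of its underside, x along its length, z up; black body 48 mm long from x = -31 to 17 mm, then the 12 mm wide plug
- heatsink: loose black heat sink lying on its base with six upright fins that run along its x: 36 (x) x 40 (y) x 22 mm high; origin at the centre of its underside, z up
- shell: loose grey connector shell lying flat, 41 (x) x 53 (y) x 14 mm high: a main block 32 (x) x 40 (y) mm centred 4 mm to +x of the origin, a thin flange 53 mm wide (y) at x = -13 mm and a 30 mm wide nose at the -x end; origin at the centre of the underside of the whole, z up
- tile_round: fixed black kit tile, 70 x 70 x 6 mm thick, flat on the bench, a pale true-size silhouette on its top: a 22 mm disc (the capacitor's). Origin at the centre of the tile's underside, under the silhouette's middle; top 6 mm above it, z up
- tile_narrow: fixed black kit tile, 70 x 70 x 6 mm thick, flat on the bench, a pale true-size silhouette on its top: a plain narrow rectangle, 62 (x) x 19 (y) mm (the memory stick's). Origin at the centre of the tile's underside, under the silhouette's middle; top 6 mm above it, z up
- tile_striped: fixed black kit tile, 70 x 70 x 6 mm thick, flat on the bench, a pale true-size silhouette on its top: a 36 (x) x 40 (y) mm rectangle with six thin dark lines along x, where the fins stand (the heat sink's). Origin at the centre of the tile's underside, under the silhouette's middle; top 6 mm above it, z up
- tile_stepped: fixed black kit tile, 70 x 70 x 6 mm thick, flat on the bench, a pale true-size silhouette on its top: a stepped outline, 41 (x) x 53 (y) mm, the connector shell's: block to +x, flange and nose to -x; on it the shell's origin and axes match the tile's. Origin at the centre of the tile's underside, under the silhouette's middle; top 6 mm above it, z up
Mind the look-alikes: they are no part of the job. What is shaped like the shell but red is not meant. Of the things shaped like the memory_stick, the black one is meant.

How it is judged:
By the outcome, as a careful person would: the job done as asked, in the order asked, and still so for the second after the job is handed in, with the robot touching nothing.
It also fails if it takes over 99 s, if anything falls off the work surface, if the arm or the gripper's body presses on something with over 40 N, if the wrist force passes 120 N, or if a joint passes its speed limit or range.

## Working session

There is one attempt and no reset: what is moved stays moved. The work goes in short steps, Python scripts to look and compute and a shell command to move; the robot and the scene stay as the last step left them, time stands still between calls to the robot, and variables do not carry over. Pictures are saved under pics/ and viewed, at most 14 in all, crops included, and the job is handed in when it is done.

```bash
ls; mkdir -p pics; python3 - <<'E'
from workcell import sense, eyes, robot
import cv2, numpy as np
print(sense()); print(robot.nose_length)
for n in("top","scene"):
    p=eyes.get_image(n); cv2.imwrite(f"pics/{n}0.png",p["frame"][...,::-1])
    print(n,p["fx"],p["fy"],p["cx"],p["cy"],np.round(p["extrinsics"],4).tolist(),[k for k in p])
E
```

```text
pics
{'time': 0.0, 'joint_pos': array([64.97378028, 26.8349706 , -0.6643929 , 91.88266074,  0.34330429,
       61.38621739, -3.22627245]), 'dq': array([ 0.02153242, -0.03607909,  0.0010921 ,  0.01325164,  0.07510005,
       -0.05869381,  0.01580474]), 'joint_torque': array([-1.20583587e-03, -5.20580757e+01, -1.29092380e-02, -2.43755597e+01,
       -5.66321367e-02,  1.71121827e-02,  1.61013945e-04]), 'position': array([ 0.24912113, -0.59976387,  0.2386394 ]), 'ee_rot': array([-1.79898360e+02,  6.89736013e-03,  2.25577490e+01]), 'contact_force': array([-0.58816693,  0.88252061,  1.03883366]), 'torque': array([ 0.00704998, -0.01681831,  0.04126862]), 'grip_force': 0.0, 'gripper_width': 1.0008517974707565}
0.025
top 435.79205801726755 435.79205801726755 240.19668531120428 186.95600214947993 [[0.0211, -0.9998, -0.0059, -0.0365], [0.9918, 0.0202, 0.1263, -0.567], [-0.1262, -0.0085, 0.992, -1.2362], [0.0, 0.0, 0.0, 1.0]] ['frame', 'fx', 'fy', 'cx', 'cy', 'extrinsics', 'shot']
scene 455.72508937100355 455.72508937100355 248.59790993743948 202.27848572809847 [[-0.9005, -0.4349, 0.006, 0.5289], [0.3196, -0.6524, 0.6871, -0.2549], [-0.2949, 0.6206, 0.7265, -1.0101], [0.0, 0.0, 0.0, 1.0]] ['frame', 'fx', 'fy', 'cx', 'cy', 'extrinsics', 'shot']
```

View pics/top0.png

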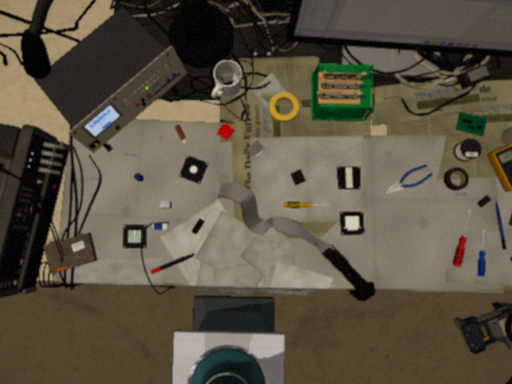

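View pics/scene0.png

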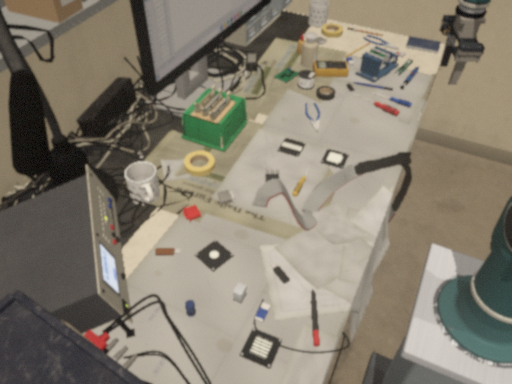

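The top view shows these things, by pixel:
- **Tiles:** round (193,168), striped (135,236), narrow (348,178), stepped (351,222).
- **Kit:** capacitor (139,177), black stick (197,226), grey shell (257,148), heat sink (298,177).
- **Decoys:** red shell (226,131), brown stick (180,131), blue/white stick (160,226).

```bash
cat > h.py <<'E'
import numpy as np, cv2
from workcell import sense, eyes, robot
from scipy.spatial.transform import Rotation as R
def cam(p,s=None):
    "camera->world 4x4"
    if "extrinsics" in p: return np.linalg.inv(p["extrinsics"])
    T=np.eye(4);T[:3,:3]=R.from_euler('xyz',s["ee_rot"],degrees=True).as_matrix();T[:3,3]=s["position"]
    return T@np.array(p["mount"])
def topl(p,C,uv,z):
    uv=np.atleast_2d(uv).astype(float)
    d=np.c_[(uv[:,0]-p["cx"])/p["fx"],-(uv[:,1]-p["cy"])/p["fy"],-np.ones(len(uv))]@C[:3,:3].T
    return (C[:3,3]+d*((z-C[2,3])/d[:,2])[:,None])[:,:2]
def rect(p,C,mask,z):
    "min-area rect of mask projected on plane z (mm, deg)"
    m=mask.astype(np.uint8); n,l,st,_=cv2.connectedComponentsWithStats(m)
    m=(l==1+np.argmax(st[1:,4])); c,_=cv2.findContours(m.astype(np.uint8),0,1)
    w=topl(p,C,np.vstack(c)[:,0],z)*1000
    (x,y),(a,b),t=cv2.minAreaRect(w.astype(np.float32))
    if a<b:a,b,t=b,a,t+90
    return np.round([x,y,a,b,(t+90)%180-90],1)
def shot(n):
    s=sense(); p=eyes.get_image(n); return p,cam(p,s)
def save(f,name,k=1): cv2.imwrite(f"pics/{name}.png",cv2.resize(f[...,::-1],None,fx=k,fy=k,interpolation=2))
E
python3 - <<'E'
from h import *
p,C=shot("top")
for n,z in dict(capacitor=.039,memory_stick=.009,heatsink=.022,shell=.014,tile_round=.006,tile_narrow=.006,tile_striped=.006,tile_stepped=.006).items():
    for r in eyes.cut_out(p,n)[:4]:
        print(n,round(r["p"],2),np.round(r["position"]),rect(p,C,r["pixels"],z),r["pixels"].sum())
save(p["frame"][90:310,60:400],"top1",2.3)
E
```

```text
memory_stick 0.58 [198. 225.] [458.5  94.3  54.5  14.8 -35.3] 85
heatsink 0.73 [298. 179.] [ 603.8 -193.8   38.6   34.3   21.9] 145
heatsink 0.54 [195. 170.] [621.1 116.   66.2  66.  -19.8] 481
shell 0.66 [259. 151.] [687.7 -69.5  36.6  36.4 -43.5] 143
shell 0.44 [226. 127.] [743.6  22.9  43.   41.2 -43.1] 179
tile_round 0.9 [192. 169.] [624.3 116.8  70.9  69.9 -19.5] 534
tile_narrow 0.63 [350. 178.] [ 608.2 -348.5   69.3   66.6  -88.9] 517
tile_striped 0.55 [134. 236.] [419.4 285.4  72.   70.4 -88.8] 585
tile_stepped 0.9 [352. 223.] [ 471.  -357.5   73.9   70.7  -88.8] 594
```

View pics/top1.png

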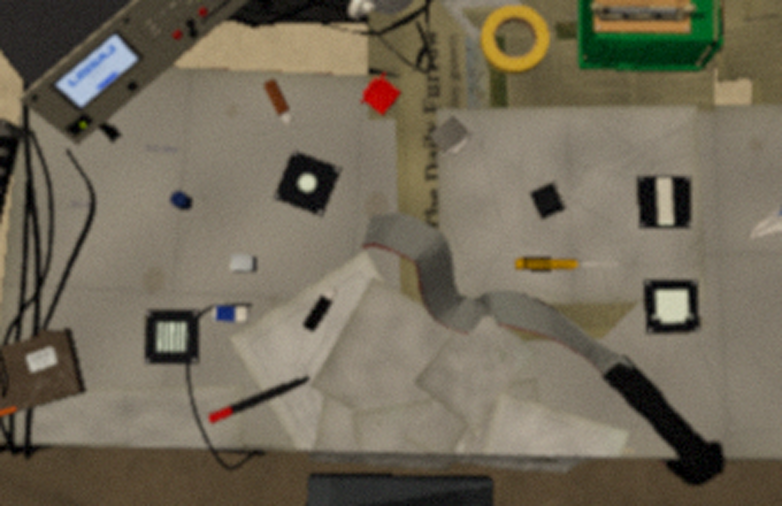

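```bash
cat >> h.py <<'E'
def go(x,y,z,yaw):
    "tool-frame shift (mm) and rotvec (deg) from measured pose to downward pose"
    s=sense(); A=R.from_euler('xyz',s["ee_rot"],degrees=True); B=R.from_euler('xyz',[180,0,yaw],degrees=True)
    print("t",round(s["time"],2),"T",np.round(A.inv().apply((np.array([x,y,z])-s["position"])*1000),1).tolist(),"A",np.round((A.inv()*B).as_rotvec(degrees=True),1).tolist())
E
python3 - <<'E'
from h import *
p,C=shot("wrist"); print(np.round(p["mount"],3).tolist(),p["fx"],p["cx"],p["cy"])
go(.54,-.36,.3,0); go(.54,-.36,.3,90)
E
```

```text
[[-0.0, 0.968, 0.25, 0.07], [1.0, 0.001, -0.0, -0.002], [-0.001, 0.25, -0.968, -0.144], [0.0, 0.0, 0.0, 1.0]] 323.20156213383785 259.7683187301099 193.25047130892858
t 0.6 T [360.6, -110.4, -60.4] A [0.0, 0.0, 22.6]
t 0.6 T [360.6, -110.4, -60.4] A [0.0, 0.0, -67.4]
```

```bash
python3 -m inch '[{"translation":[300,-95,0],"angular":[0,0,23]},{"translation":[300,-95,0],"angular":[0,0,22.6]},{"translation":[300,-95,0],"angular":[0,0,22.6]},{"translation":[300,-95,0],"angular":[0,0,22.6]},{"translation":[300,-95,0],"angular":[0,0,22.6]},{"translation":[300,-95,0],"angular":[0,0,22.6]},{"translation":[300,-95,0],"angular":[0,0,22.6]},{"translation":[300,-95,0],"angular":[0,0,22.6]},{"translation":[300,-95,0],"angular":[0,0,22.6]},{"translation":[300,-95,0],"angular":[0,0,22.6]}]'
python3 - <<'E'
from h import *
p,C=shot("wrist"); print(sense()["position"],np.abs(sense()["dq"]).max(),C[:3,3])
for n,z in dict(heatsink=.022,shell=.014,tile_narrow=.006,tile_stepped=.006).items():
    for r in eyes.cut_out(p,n)[:2]:
        print(n,round(r["p"],2),np.round(r["position"]),rect(p,C,r["pixels"],z),r["pixels"].sum())
save(p["frame"],"w1")
E
```

```text
time: 1.6
position: [0.4878, -0.3999, 0.2396]
ee_rot: [179.9, 0.1, -0.3]
contact_force: [-0.6, -0.5, -0.4]
gripper_width: 1.0
grip_force: 0.0
[ 0.48789438 -0.39973642  0.23960541] 0.5705982080192533 [ 0.55722829 -0.39863015  0.38349425]
heatsink 0.74 [69. 66.] [ 604.5 -200.6   46.4   42.    26.6] 1727
tile_narrow 0.85 [211.  56.] [ 606.9 -346.8   70.3   69.5    1.5] 4290
tile_stepped 0.6 [226. 183.] [ 472.  -354.6   70.1   69.4    2.1] 3260
```

View pics/w1.png

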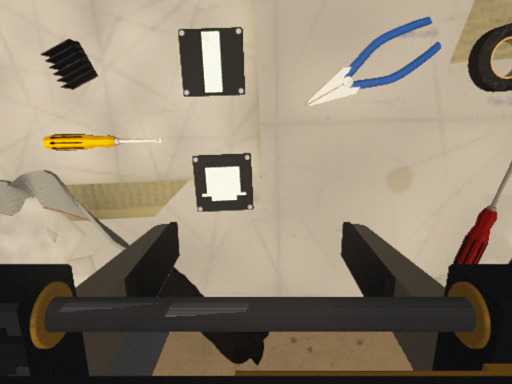

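The wrist view shows the narrow tile at (211,62), its silhouette running up-down. The stepped tile is at (223,183), block towards the image top (world +x) and flange below. The heat sink is at (68,63).

```bash
cat >> h.py <<'E'
def sil(p,C,mask,z=.006):
    "bright silhouette within tile mask: rect"
    c,_=cv2.findContours(mask.astype(np.uint8),0,1); c=max(c,key=cv2.contourArea)
    h=np.zeros(mask.shape,np.uint8); cv2.fillConvexPoly(h,cv2.convexHull(c),1); h=cv2.erode(h,np.ones((7,7)))
    m=(h>0)&(p["frame"].mean(2)>130)
    m=cv2.morphologyEx(m.astype(np.uint8),cv2.MORPH_CLOSE,np.ones((5,5)))
    return rect(p,C,m>0,z)
E
python3 - <<'E'
from h import *
p,C=shot("wrist")
for n in("tile_narrow","tile_stepped"):
    r=eyes.cut_out(p,n)[0]; print(n,rect(p,C,r["pixels"],.006),sil(p,C,r["pixels"]))
go(.55,.16,.24,0)
E
```

```text
tile_narrow [ 607.  -346.9   69.6   69.4  -88.8] [ 607.6 -346.8   62.5   20.     1.5]
tile_stepped [ 472.3 -354.7   70.1   70.   -87.8] [ 471.7 -354.7   53.3   41.4  -88.1]
t 2.0 T [59.6, -557.8, -0.4] A [0.0, 0.0, -0.1]
```

```bash
python3 -m inch '[{"translation":[40,-500,0]},{"translation":[40,-500,0]},{"translation":[40,-500,0]},{"translation":[40,-500,0]},{"translation":[40,-500,0]},{"translation":[40,-500,0]},{"translation":[40,-500,0]},{"translation":[40,-500,0]},{"translation":[40,-500,0]},{"translation":[40,-500,0]}]' && python3 -m inch '[{"translation":[20,-60,0]},{"translation":[20,-60,0]},{"translation":[20,-60,0]}]'
python3 - <<'E'
from h import *
p,C=shot("wrist"); print(sense()["position"],np.abs(sense()["dq"]).max(),C[:3,3])
for n,z in dict(capacitor=.039,memory_stick=.009,tile_round=.006,tile_striped=.006).items():
    for r in eyes.cut_out(p,n)[:3]:
        print(n,round(r["p"],2),np.round(r["position"]),rect(p,C,r["pixels"],z),r["pixels"].sum(),sil(p,C,r["pixels"]) if "tile" in n else "")
save(p["frame"],"w2")
E
```

```text
[ 0.48981338 -0.39763024  0.23960632] 0.17927514438102837 [ 0.55899575 -0.39641926  0.38359773]
tile_round 0.21 [214.  61.] [ 606.9 -347.    70.7   69.4  -88.3] 4252 [ 607.6 -346.9   62.6   20.     1.5]schema error: expected keys translation, angular
```

View pics/w2.png

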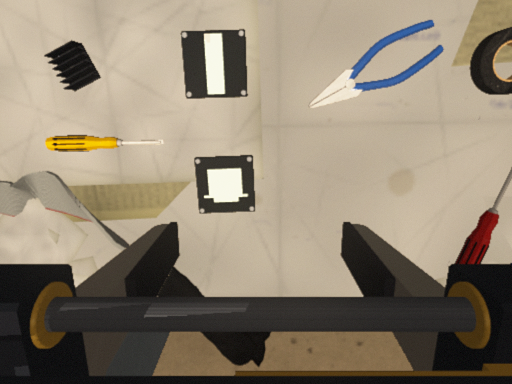

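The call was refused because each row needs both keys, so the view is unchanged. I'll resend the move.

```bash
python3 -m inch '[{"translation":[40,-500,0],"angular":[0,0,0]},{"translation":[40,-500,0],"angular":[0,0,0]},{"translation":[40,-500,0],"angular":[0,0,0]},{"translation":[40,-500,0],"angular":[0,0,0]},{"translation":[40,-500,0],"angular":[0,0,0]},{"translation":[40,-500,0],"angular":[0,0,0]},{"translation":[40,-500,0],"angular":[0,0,0]},{"translation":[40,-500,0],"angular":[0,0,0]},{"translation":[40,-500,0],"angular":[0,0,0]},{"translation":[40,-500,0],"angular":[0,0,0]}]' && python3 -m inch '[{"translation":[20,-60,0],"angular":[0,0,0]},{"translation":[20,-60,0],"angular":[0,0,0]},{"translation":[20,-60,0],"angular":[0,0,0]}]' &&
python3 - <<'E'
from h import *
p,C=shot("wrist"); print(sense()["position"],np.abs(sense()["dq"]).max(),C[:3,3])
for n,z in dict(capacitor=.039,memory_stick=.009,tile_round=.006,tile_striped=.006).items():
    for r in eyes.cut_out(p,n)[:3]:
        print(n,round(r["p"],2),np.round(r["position"]),rect(p,C,r["pixels"],z),r["pixels"].sum(),sil(p,C,r["pixels"]) if "tile" in n else "")
save(p["frame"],"w3")
E
```

```text
time: 3.25
position: [0.5301, 0.1029, 0.2399]
ee_rot: [180.0, -0.0, -0.0]
contact_force: [0.6, -0.4, -0.3]
gripper_width: 1.0
grip_force: 0.0
time: 3.55
position: [0.5501, 0.1635, 0.2393]
ee_rot: [-180.0, 0.0, 0.2]
contact_force: [0.2, -0.8, -0.1]
gripper_width: 0.997
grip_force: 0.0
[0.55003575 0.16086932 0.23915775] 2.2084682961574122 [0.61947175 0.16505808 0.38330672]
capacitor 0.57 [156. 131.] [595.  273.9  31.5  20.5 -76.1] 512 
memory_stick 0.61 [310. 242.] [460.2  99.5  62.5  21.9 -31.4] 726 
memory_stick 0.56 [268.  11.] [718.  155.8  36.6  20.   29.1] 532 
tile_round 0.68 [299. 105.] [622.9 120.6  70.3  69.9 -19.6] 3940 [622.8 120.2  21.7  21.5 -44.6]
tile_striped 0.91 [186. 277.] [4.211e+02 2.731e+02 6.910e+01 4.410e+01 2.000e-01] 1039 [417.6 270.3  38.5  13.8 -24.4]
```

View pics/w3.png

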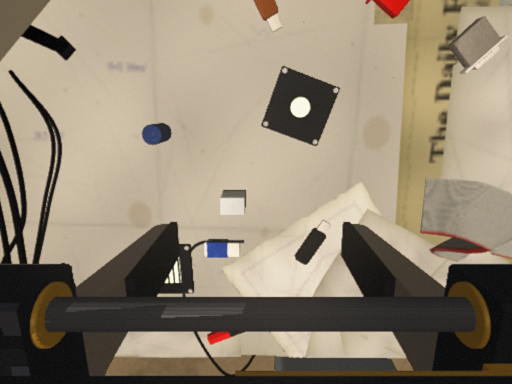

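Wrist view: capacitor (156,133), round tile (300,106), black stick (311,243), blue/white decoy (222,249), grey shell (475,45), cables at columns 0–60. The tool was still settling, so I'll re-measure the tile and look at the capacitor from closer.

```bash
python3 - <<'E'
from h import *
p,C=shot("wrist"); print(sense()["position"],np.abs(sense()["dq"]).max())
r=eyes.cut_out(p,"tile_round")[0]; print(rect(p,C,r["pixels"],.006),sil(p,C,r["pixels"]))
E
python3 -m inch '[{"translation":[-26,-118,60],"angular":[0,0,0]},{"translation":[-26,-118,60],"angular":[0,0,0]},{"translation":[-26,-118,60],"angular":[0,0,0]},{"translation":[-26,-118,60],"angular":[0,0,0]},{"translation":[-26,-118,60],"angular":[0,0,0]},{"translation":[-26,-118,60],"angular":[0,0,0]},{"translation":[-26,-118,60],"angular":[0,0,0]}]' 
python3 - <<'E'
from h import *
p,C=shot("wrist"); print(sense()["position"],np.abs(sense()["dq"]).max(),C[:3,3])
r=eyes.cut_out(p,"capacitor")[0]; print(r["position"],rect(p,C,r["pixels"],.039))
save(p["frame"],"w4")
E
```

```text
[0.55033672 0.15878256 0.23966398] 0.39611798705635554
[622.5 120.5  70.6  69.8 -19.9] [622.4 120.   21.9  21.5   0.9]
time: 4.6
position: [0.5255, 0.2771, 0.1803]
ee_rot: [180.0, -0.1, -0.2]
contact_force: [-0.2, 0.8, -0.5]
gripper_width: 1.002
grip_force: 0.0
[0.52537962 0.27737007 0.18027726] 0.3500786600382507 [0.59460863 0.27832183 0.32444998]
[257.0, 111.0] [ 5.940e+02  2.792e+02  1.990e+01  1.970e+01 -2.000e-01]
```

View pics/w4.png

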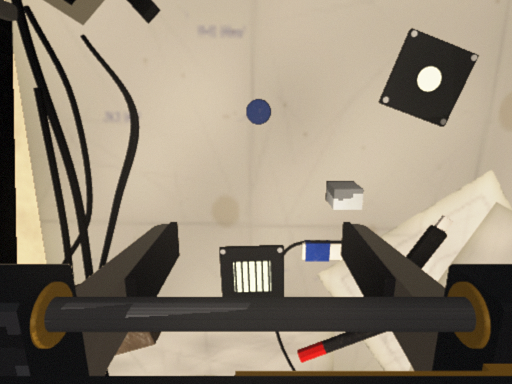

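Capacitor is seen end-on at (258,111), clear of its neighbours. Next I grasp it.

```bash
python3 -m inch '[{"translation":[40,-1,30],"angular":[0,0,0]},{"translation":[68.6,-1.8,60],"angular":[0,0,0]},{"translation":[68.6,-1.8,100],"angular":[0,0,0]},{"translation":[68.6,-1.8,130],"angular":[0,0,0]},{"translation":[68.6,-1.8,145],"angular":[0,0,0]},{"translation":[68.6,-1.8,145],"angular":[0,0,0]},{"translation":[68.6,-1.8,145],"angular":[0,0,0]},{"translation":[68.6,-1.8,145],"angular":[0,0,0]}]' 60 20
python3 -m inch '[{"translation":[0,0,0],"angular":[0,0,0]},{"translation":[0,0,0],"angular":[0,0,0]},{"translation":[0,0,0],"angular":[0,0,0]},{"translation":[0,0,0],"angular":[0,0,0]},{"translation":[0,0,0],"angular":[0,0,0]},{"translation":[0,0,0],"angular":[0,0,0]},{"translation":[0,0,0],"angular":[0,0,0]},{"translation":[0,0,0],"angular":[0,0,0]}]' 10 20
python3 -c "
from h import *
go(.6225,.1202,.15,0);go(.6225,.1202,.041,0)"
```

```text
time: 5.5
position: [0.5942, 0.2814, 0.0368]
ee_rot: [-179.9, -0.2, -0.0]
contact_force: [0.7, -0.3, -0.4]
gripper_width: 0.653
grip_force: 0.0
time: 6.3
position: [0.593, 0.2806, 0.0346]
ee_rot: [180.0, -0.0, -0.0]
contact_force: [-0.5, -0.6, 1.8]
gripper_width: 0.231
grip_force: 20.0
t 6.3 T [29.7, 160.4, -115.3] A [0.0, -0.0, -0.0]
t 6.3 T [29.7, 160.4, -6.3] A [0.0, -0.0, -0.0]
```

```bash
python3 -m inch '[{"translation":[0,0,-40],"angular":[0,0,0]},{"translation":[14,70,-60],"angular":[0,0,0]},{"translation":[20,110,-60],"angular":[0,0,0]},{"translation":[28.5,150,-60],"angular":[0,0,0]},{"translation":[28.5,160,-60],"angular":[0,0,0]},{"translation":[28.5,160,-60],"angular":[0,0,0]},{"translation":[28.5,160,-60],"angular":[0,0,0]},{"translation":[28.5,160,-60],"angular":[0,0,0]}]'
python3 - <<'E'
from h import *
for i in range(3):
  p,C=shot("wrist");print(sense()["position"])
r=eyes.cut_out(p,"tile_round"); print([sil(p,C,q["pixels"]) for q in r[:1]],[rect(p,C,q["pixels"],.006) for q in r[:1]])
E
```

```text
time: 7.1
position: [0.6207, 0.1239, 0.0945]
ee_rot: [-179.9, 0.0, 0.2]
contact_force: [-0.2, -0.3, -0.5]
gripper_width: 0.232
grip_force: 20.0
[0.62067844 0.12377875 0.0944429 ]
[0.62073857 0.12341022 0.09442842]
[0.62083385 0.1229381  0.09444962]
[array([623.8, 120. ,  21.8,  19.9,  78.3])] [array([624.1, 119.9,  70.4,  68.3,  71. ])]
```

```bash
python3 -m inch '[{"translation":[1,0,30],"angular":[0,0,0]},{"translation":[1,0,45],"angular":[0,0,0]},{"translation":[1,0,50],"angular":[0,0,0]},{"translation":[1,0,50],"angular":[0,0,0]},{"translation":[1,0,50],"angular":[0,0,0]},{"translation":[1,0,50],"angular":[0,0,0]},{"translation":[1,0,50],"angular":[0,0,0]},{"translation":[1,0,50],"angular":[0,0,0]},{"translation":[1,0,50],"angular":[0,0,0]},{"translation":[1,0,50],"angular":[0,0,0]}]'
python3 -c "
from h import *
go(.6215,.1202,.041,0)"
```

```text
time: 8.3
position: [0.6223, 0.1206, 0.0447]
ee_rot: [180.0, -0.0, -0.0]
contact_force: [0.1, 0.2, 0.1]
gripper_width: 0.231
grip_force: 20.0
t 8.3 T [-0.8, 0.4, 3.7] A [0.0, -0.0, -0.0]
```

```bash
python3 -m inch '[{"translation":[0,0.3,3.5],"angular":[0,0,0]},{"translation":[0,0.3,3.5],"angular":[0,0,0]},{"translation":[0,0.3,3.5],"angular":[0,0,0]},{"translation":[0,0.3,3.5],"angular":[0,0,0]}]' && python3 -m inch '[{"translation":[0,0,0],"angular":[0,0,0]},{"translation":[0,0,0],"angular":[0,0,0]},{"translation":[0,0,0],"angular":[0,0,0]},{"translation":[0,0,0],"angular":[0,0,0]},{"translation":[0,0,-40],"angular":[0,0,0]},{"translation":[0,0,-80],"angular":[0,0,0]},{"translation":[-40,0,-120],"angular":[0,0,0]},{"translation":[-68,0,-140],"angular":[0,0,0]},{"translation":[-68,0,-140],"angular":[0,0,0]},{"translation":[-68,0,-140],"angular":[0,0,0]}]' 60
python3 -m inch '[{"translation":[0,0,0],"angular":[0,0,0]},{"translation":[0,0,0],"angular":[0,0,0]}]'
python3 - <<'E'
from h import *
p,C=shot("wrist"); print(sense()["position"],np.abs(sense()["dq"]).max(),C[:3,3])
for n,z in dict(capacitor=.045,tile_round=.006,memory_stick=.009).items():
    for r in eyes.cut_out(p,n)[:2]:
        print(n,round(r["p"],2),np.round(r["position"]),rect(p,C,r["pixels"],z))
save(p["frame"],"w5")
E
```

```text
time: 8.7
position: [0.6222, 0.1203, 0.0409]
ee_rot: [180.0, 0.0, -0.0]
contact_force: [0.8, -0.2, -1.7]
gripper_width: 0.231
grip_force: 20.0
time: 9.7
position: [0.5548, 0.1203, 0.1819]
ee_rot: [180.0, -0.1, -0.0]
contact_force: [0.2, -0.2, 0.5]
gripper_width: 0.656
grip_force: 0.0
time: 9.9
position: [0.5546, 0.1201, 0.1797]
ee_rot: [180.0, 0.1, -0.1]
contact_force: [0.5, 0.6, -0.6]
gripper_width: 0.651
grip_force: 0.0
[0.55450049 0.12017499 0.17968455] 0.21550304469807846 [0.62416593 0.1214088  0.32356505]
capacitor 0.9 [258. 110.] [ 6.226e+02  1.214e+02  2.100e+01  2.090e+01 -1.000e-01]
tile_round 0.71 [270. 104.] [622.6 120.3  69.8  69.7  69.8]
memory_stick 0.9 [226.   6.] [711.1 152.2  23.6  14.6  40.9]
memory_stick 0.79 [279. 269.] [460.5  98.5  62.6  20.4 -31. ]
```

View pics/w5.png

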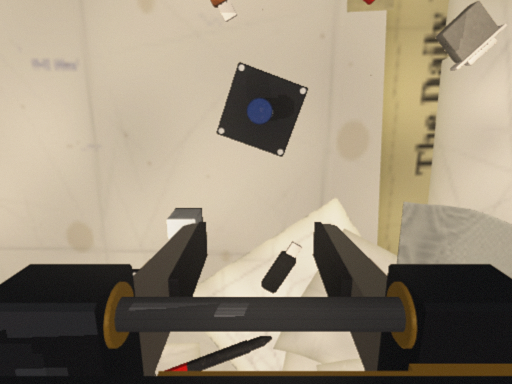

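The capacitor stands within about 1 mm of the middle of its tile (259,110). The stick is at (280,268), plug up-right, partly behind the fingers, so I'll step back and line up with it.

```bash
python3 -m inch '[{"translation":[-40,0,0],"angular":[0,0,8]},{"translation":[-80,0,-10],"angular":[0,0,16]},{"translation":[-120,0,-20],"angular":[0,0,24]},{"translation":[-135,0,-20],"angular":[0,0,31]},{"translation":[-135,-2,-20],"angular":[0,0,31]},{"translation":[-135,-2,-20],"angular":[0,0,31]},{"translation":[-135,-2,-20],"angular":[0,0,31]},{"translation":[-135,-2,-20],"angular":[0,0,31]},{"translation":[-135,-2,-20],"angular":[0,0,31]}]' 40
python3 - <<'E'
from h import *
p,C=shot("wrist"); print(sense()["position"],np.abs(sense()["dq"]).max(),C[:3,3])
for r in eyes.cut_out(p,"memory_stick")[:2]:
        a=rect(p,C,r["pixels"],.005);print(round(r["p"],2),np.round(r["position"]),a)
        go(a[0]/1000,a[1]/1000,.1,a[4])
save(p["frame"],"w6")
E
```

```text
time: 11.0
position: [0.4198, 0.1224, 0.2007]
ee_rot: [180.0, 0.0, -31.0]
contact_force: [-0.7, -0.5, 0.4]
gripper_width: 0.441
grip_force: 0.0
[0.41969125 0.1224039  0.20072246] 0.3710598171185709 [0.47917349 0.08760398 0.34465559]
0.81 [262. 134.] [458.2  97.5  61.2  18.5 -31.4]
t 11.1 T [46.0, 1.4, 100.8] A [0.0, 0.0, 0.4]
```

View pics/w6.png

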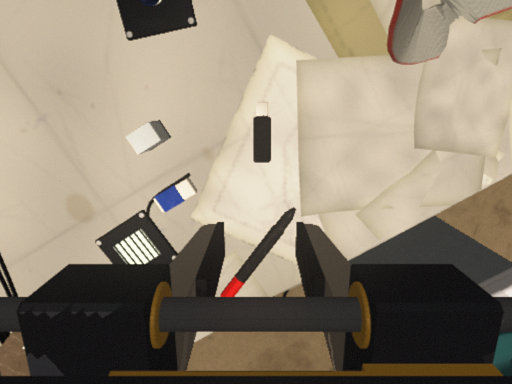

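Stick at (262,134), plug up, clear of the pen below it. Now the grasp.

```bash
python3 -m inch '[{"translation":[30,1,40],"angular":[0,0,0.4]},{"translation":[46,1.4,80],"angular":[0,0,0.4]},{"translation":[46,1.4,120],"angular":[0,0,0.4]},{"translation":[46,1.4,155],"angular":[0,0,0.4]},{"translation":[46,1.4,167],"angular":[0,0,0.4]},{"translation":[46,1.4,167],"angular":[0,0,0.4]},{"translation":[46,1.4,167],"angular":[0,0,0.4]},{"translation":[46,1.4,167],"angular":[0,0,0.4]},{"translation":[46,1.4,167],"angular":[0,0,0.4]}]'
python3 -c "
from h import *
go(.4582,.0975,.028,-31.4)"
```

```text
time: 12.0
position: [0.4591, 0.0979, 0.0356]
ee_rot: [-179.9, -0.1, -31.4]
contact_force: [0.0, 0.1, -1.1]
gripper_width: 0.433
grip_force: 0.0
t 12.0 T [-0.6, 0.8, 7.6] A [-0.1, -0.1, -0.0]
```

```bash
python3 -m inch '[{"translation":[-0.5,0.5,6],"angular":[0,0,0]},{"translation":[-0.5,0.5,7],"angular":[0,0,0]},{"translation":[-0.5,0.5,7],"angular":[0,0,0]},{"translation":[-0.5,0.5,7],"angular":[0,0,0]},{"translation":[-0.5,0.5,7],"angular":[0,0,0]}]'; python3 -m inch '[{"translation":[0,0,0],"angular":[0,0,0]},{"translation":[0,0,0],"angular":[0,0,0]},{"translation":[0,0,0],"angular":[0,0,0]},{"translation":[0,0,0],"angular":[0,0,0]},{"translation":[0,0,0],"angular":[0,0,0]},{"translation":[0,0,0],"angular":[0,0,0]},{"translation":[0,0,0],"angular":[0,0,0]}]' 10 20
python3 -c "
from h import *
go(.6073,-.3468,.12,1.5)"
```

```text
time: 12.5
position: [0.4573, 0.0974, 0.027]
ee_rot: [180.0, 0.0, -31.4]
contact_force: [0.6, -0.3, -0.8]
gripper_width: 0.437
grip_force: 0.0
time: 13.2
position: [0.4573, 0.0974, 0.0271]
ee_rot: [180.0, -0.0, -31.4]
contact_force: [-0.2, -0.0, -0.8]
gripper_width: 0.202
grip_force: 20.0
t 13.2 T [359.7, 300.7, -92.9] A [0.0, -0.0, -32.9]
```

```bash
python3 -m inch '[{"translation":[0,0,-40],"angular":[0,0,0]},{"translation":[0,0,-85],"angular":[0,0,0]},{"translation":[30,25,-120],"angular":[0,0,-8]},{"translation":[359,301,-130],"angular":[0,0,-32.9]},{"translation":[359,301,-130],"angular":[0,0,-32.9]},{"translation":[359,301,-130],"angular":[0,0,-32.9]},{"translation":[359,301,-130],"angular":[0,0,-32.9]},{"translation":[359,301,-130],"angular":[0,0,-32.9]},{"translation":[359,301,-130],"angular":[0,0,-32.9]},{"translation":[359,301,-130],"angular":[0,0,-32.9]}]'
python3 -c "
from h import *
go(.6066,-.3468,.1,1.5)"
```

```text
time: 14.2
position: [0.5767, -0.2586, 0.1543]
ee_rot: [-180.0, 0.0, 1.4]
contact_force: [0.3, 0.1, 0.2]
gripper_width: 0.202
grip_force: 20.0
t 14.2 T [27.7, 88.9, 54.2] A [-0.0, 0.0, -0.1]
```

```bash
python3 -m inch '[{"translation":[27,87,40],"angular":[0,0,0]},{"translation":[27,87,60],"angular":[0,0,0]},{"translation":[27,87,80],"angular":[0,0,0]},{"translation":[27,87,90],"angular":[0,0,0]},{"translation":[27,87,95],"angular":[0,0,0]},{"translation":[27,87,95],"angular":[0,0,0]},{"translation":[27,87,95],"angular":[0,0,0]},{"translation":[27,87,95],"angular":[0,0,0]},{"translation":[27,87,95],"angular":[0,0,0]},{"translation":[27,87,95],"angular":[0,0,0]}]'
python3 - <<'E'
from h import *
p,C=shot("wrist")
go(.6066,-.3468,.033,1.5)
r=eyes.cut_out(p,"tile_narrow"); print([rect(p,C,q["pixels"],.006) for q in r[:1]])
save(p["frame"],"w7")
E
```

```text
time: 15.2
position: [0.6061, -0.3428, 0.0601]
ee_rot: [180.0, -0.1, 1.5]
contact_force: [-0.2, -0.3, -0.5]
gripper_width: 0.204
grip_force: 20.0
t 15.25 T [0.5, 3.9, 26.9] A [0.0, -0.0, -0.0]
[array([ 613.5, -346.2,   68.9,   60.3,  -88.6])]
```

View pics/w7.png

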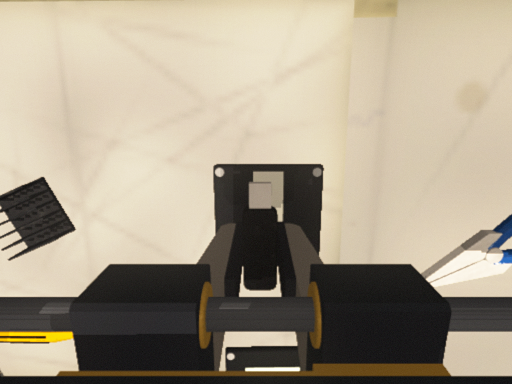

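The stick in the jaws (260,235) is about 4 mm left of the silhouette (267,190), as the pose reading says. I'll correct that while lowering.

```bash
python3 -m inch '[{"translation":[1,3.7,10],"angular":[0,0,0]},{"translation":[1,3.7,20],"angular":[0,0,0]},{"translation":[1,3.7,22],"angular":[0,0,0]},{"translation":[1,3.7,22],"angular":[0,0,0]},{"translation":[1,3.7,22],"angular":[0,0,0]},{"translation":[1,3.7,22],"angular":[0,0,0]},{"translation":[1,3.7,22],"angular":[0,0,0]},{"translation":[1,3.7,22],"angular":[0,0,0]}]'
python3 -c "
from h import *
go(.6066,-.3468,.033,1.5)"
```

```text
time: 16.1
position: [0.607, -0.3465, 0.0376]
ee_rot: [180.0, -0.0, 1.5]
contact_force: [1.0, 0.5, 0.1]
gripper_width: 0.201
grip_force: 20.0
t 16.1 T [-0.4, 0.3, 4.6] A [0.0, -0.0, -0.0]
```

```bash
python3 -m inch '[{"translation":[0,0.2,4.3],"angular":[0,0,0]},{"translation":[0,0.2,4.3],"angular":[0,0,0]},{"translation":[0,0.2,4.3],"angular":[0,0,0]},{"translation":[0,0.2,4.3],"angular":[0,0,0]}]'; python3 -m inch '[{"translation":[0,0,0],"angular":[0,0,0]},{"translation":[0,0,0],"angular":[0,0,0]},{"translation":[0,0,0],"angular":[0,0,0]},{"translation":[0,0,-40],"angular":[0,0,0]},{"translation":[0,0,-80],"angular":[0,0,0]},{"translation":[-40,-30,-120],"angular":[0,0,0]},{"translation":[-68,-80,-160],"angular":[0,0,0]},{"translation":[-68,-100,-160],"angular":[0,0,0]},{"translation":[-68,-100,-160],"angular":[0,0,0]},{"translation":[-68,-100,-160],"angular":[0,0,0]}]' 45; python3 -m inch '[{"translation":[0,0,0],"angular":[0,0,0]},{"translation":[0,0,0],"angular":[0,0,0]},{"translation":[0,0,0],"angular":[0,0,0]},{"translation":[0,0,0],"angular":[0,0,0]}]'
python3 - <<'E'
from h import *
p,C=shot("wrist"); print(sense()["position"],np.abs(sense()["dq"]).max(),C[:3,3])
for n,z in dict(memory_stick=.013,tile_narrow=.006,heatsink=.022).items():
    for r in eyes.cut_out(p,n)[:2]:
        print(n,round(r["p"],2),np.round(r["position"]),rect(p,C,r["pixels"],z))
save(p["frame"],"w8")
E
```

```text
time: 16.5
position: [0.6069, -0.3468, 0.033]
ee_rot: [180.0, -0.0, 1.5]
contact_force: [0.8, -0.1, 1.2]
gripper_width: 0.201
grip_force: 20.0
time: 17.5
position: [0.5366, -0.2479, 0.1941]
ee_rot: [179.9, -0.1, 1.6]
contact_force: [-0.2, -0.7, -0.2]
gripper_width: 0.489
grip_force: 0.0
time: 17.9
position: [0.5361, -0.249, 0.1921]
ee_rot: [-180.0, 0.1, 1.4]
contact_force: [0.0, 0.2, 0.6]
gripper_width: 0.489
grip_force: 0.0
[ 0.53621918 -0.24880639  0.19233293] 0.3219626016970075 [ 0.60556547 -0.24594102  0.33606652]
memory_stick 0.87 [361. 110.] [ 608.1 -343.8   60.8   21.9    1.4]
memory_stick 0.45 [350. 103.] [ 606.9 -343.1   69.7   68.4  -88.6]
tile_narrow 0.98 [350. 107.] [ 607.4 -345.4   69.8   68.9  -88.6]
heatsink 0.97 [206. 108.] [ 605.3 -196.    39.2   35.    26.1]
```

View pics/w8.png

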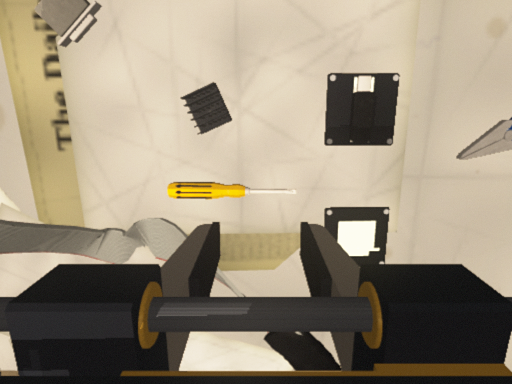

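The stick lies on its silhouette (361,107), with pale margins only beside the plug. The heat sink is at (206,108), with its fins running right and slightly up (about -64°). I'll get directly above it and check the stick numerically.

```bash
python3 -m inch '[{"translation":[6,-22,10],"angular":[0,0,-8]},{"translation":[6,-22,30],"angular":[0,0,-16]},{"translation":[6,-22,30],"angular":[0,0,-24.6]},{"translation":[6,-22,30],"angular":[0,0,-24.6]},{"translation":[6,-22,30],"angular":[0,0,-24.6]},{"translation":[6,-22,30],"angular":[0,0,-24.6]},{"translation":[6,-22,30],"angular":[0,0,-24.6]},{"translation":[6,-22,30],"angular":[0,0,-24.6]}]' 65
python3 - <<'E'
from h import *
p,C=shot("wrist"); print(sense()["position"],np.abs(sense()["dq"]).max(),C[:3,3])
for n,z in dict(heatsink=.022,memory_stick=.015,tile_narrow=.006).items():
    for r in eyes.cut_out(p,n)[:1]:
        a=rect(p,C,r["pixels"],z); print(n,round(r["p"],2),np.round(r["position"]),a)
        if n=="heatsink": go(a[0]/1e3,a[1]/1e3,.029,a[4])
f=np.hstack([cv2.resize(p["frame"][50:200,180:330],(450,450)),cv2.resize(cv2.convertScaleAbs(cv2.imread("pics/w8.png")[60:160,310:410,::-1],alpha=1.5),(350,450))])
save(f,"w9")
E
```

```text
time: 18.9
position: [0.5419, -0.2264, 0.1633]
ee_rot: [180.0, -0.0, 26.0]
contact_force: [0.1, -0.6, 0.0]
gripper_width: 0.707
grip_force: 0.0
[ 0.54187338 -0.22635996  0.16323237] 0.14926672279851735 [ 0.60400614 -0.19413649  0.30728308]
memory_stick 0.75 [403. 181.] [ 607.1 -342.3   61.6   21.3    2.2]
tile_narrow 0.85 [395. 171.] [ 607.2 -344.8   71.4   69.8  -88.3]
```

View pics/w9.png

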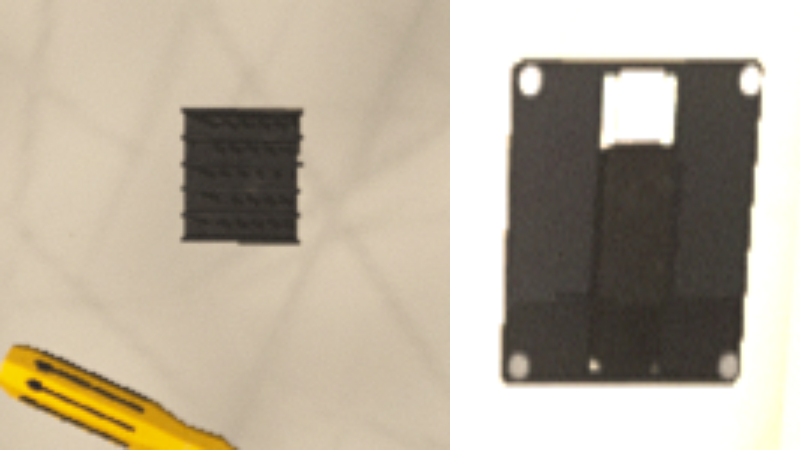

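The heat sink is seen square-on at about (261,108), fins horizontal. The network missed it, so I'll threshold this patch. The stick crop shows only tiny pale corners at its tail, so it is well placed.

```bash
python3 - <<'E'
from h import *
p,C=shot("wrist")
m=p["frame"].max(2)<95; k=np.zeros_like(m); k[70:150,225:300]=1
for z in(.022,.011):a=rect(p,C,m&k,z); print(a)
a=rect(p,C,m&k,.022)
go(a[0]/1e3,a[1]/1e3,.029,a[4])
E
```

```text
[ 605.4 -194.2   36.5   33.2   25.2]
[ 605.5 -194.2   37.9   34.4   25.2]
t 19.15 T [71.3, -0.9, 134.0] A [0.0, 0.0, 0.8]
```

```bash
python3 -m inch '[{"translation":[40,-0.9,30],"angular":[0,0,0.4]},{"translation":[71,-0.9,60],"angular":[0,0,0.4]},{"translation":[71,-0.9,100],"angular":[0,0,0.4]},{"translation":[71,-0.9,120],"angular":[0,0,0.4]},{"translation":[71,-0.9,133],"angular":[0,0,0.4]},{"translation":[71,-0.9,133],"angular":[0,0,0.4]},{"translation":[71,-0.9,133],"angular":[0,0,0.4]},{"translation":[71,-0.9,133],"angular":[0,0,0.4]},{"translation":[71,-0.9,133],"angular":[0,0,0.4]},{"translation":[71,-0.9,133],"angular":[0,0,0.4]}]'
python3 -m inch '[{"translation":[0,0,0],"angular":[0,0,0]},{"translation":[0,0,0],"angular":[0,0,0]},{"translation":[0,0,0],"angular":[0,0,0]},{"translation":[0,0,0],"angular":[0,0,0]},{"translation":[0,0,0],"angular":[0,0,0]},{"translation":[0,0,0],"angular":[0,0,0]},{"translation":[0,0,0],"angular":[0,0,0]}]' 20 20
python3 -c "
from h import *
go(.6054,-.1942,.029,25.6);go(.42,.215,.2,91)"
```

```text
time: 20.15
position: [0.6057, -0.1947, 0.0311]
ee_rot: [179.9, -0.1, 25.6]
contact_force: [0.2, 0.5, 0.7]
gripper_width: 0.704
grip_force: 0.0
time: 20.85
position: [0.6051, -0.1943, 0.0299]
ee_rot: [180.0, 0.0, 25.7]
contact_force: [0.3, 0.0, 0.4]
gripper_width: 0.372
grip_force: 20.0
t 20.85 T [0.3, -0.0, 0.9] A [0.0, 0.0, 0.1]
t 20.85 T [10.4, -449.1, -170.1] A [0.0, 0.0, -65.3]
```

```bash
python3 -m inch '[{"translation":[0,0,-40],"angular":[0,0,0]},{"translation":[0,0,-85],"angular":[0,0,0]},{"translation":[0,-20,-125],"angular":[0,0,-8]},{"translation":[10,-440,-170],"angular":[0,0,-65.3]},{"translation":[10,-440,-170],"angular":[0,0,-65.3]},{"translation":[10,-440,-170],"angular":[0,0,-65.3]},{"translation":[10,-440,-170],"angular":[0,0,-65.3]},{"translation":[10,-440,-170],"angular":[0,0,-65.3]},{"translation":[10,-440,-170],"angular":[0,0,-65.3]},{"translation":[10,-440,-170],"angular":[0,0,-65.3]}]'
python3 -c "
from h import *
go(.42,.215,.2,91)"
```

```text
time: 21.85
position: [0.4521, 0.1424, 0.1926]
ee_rot: [180.0, 0.0, 91.2]
contact_force: [1.0, -0.4, -0.7]
gripper_width: 0.375
grip_force: 20.0
t 21.85 T [73.3, -30.5, -7.4] A [0.0, 0.0, 0.2]
```

```bash
python3 -m inch '[{"translation":[50,-25,-6],"angular":[0,0,0.2]},{"translation":[70,-29,-6],"angular":[0,0,0.2]},{"translation":[70,-29,-6],"angular":[0,0,0.2]},{"translation":[70,-29,-6],"angular":[0,0,0.2]},{"translation":[70,-29,-6],"angular":[0,0,0.2]},{"translation":[70,-29,-6],"angular":[0,0,0.2]},{"translation":[70,-29,-6],"angular":[0,0,0.2]}]'
python3 - <<'E'
from h import *
p,C=shot("wrist"); print(sense()["position"],np.abs(sense()["dq"]).max(),C[:3,3])
for r in eyes.cut_out(p,"tile_striped")[:1]:
    a=rect(p,C,r["pixels"],.006);b=sil(p,C,r["pixels"]); print(np.round(r["position"]),a,b)
    go(b[0]/1e3,b[1]/1e3,.08,91)
save(p["frame"],"w10")
E
```

```text
time: 22.55
position: [0.4236, 0.2093, 0.1981]
ee_rot: [-180.0, 0.0, 90.6]
contact_force: [-0.4, 0.6, -1.4]
gripper_width: 0.381
grip_force: 20.0
[0.42348409 0.20951696 0.19809417] 0.3560388620865305 [0.42187646 0.28102353 0.34202558]
[258. 103.] [418.8 287.3  70.4  68.8   1.7] [418.8 287.6  40.6  36.7 -88.7]
t 22.65 T [77.9, -3.7, 118.1] A [-0.0, 0.0, -0.3]
```

View pics/w10.png

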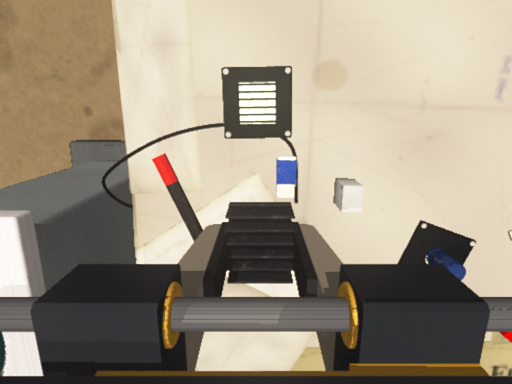

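The striped tile is at (257,103) with its lines horizontal, matching the held fins. The blue decoy (286,175) is clear of where the fingers come down.

```bash
python3 -m inch '[{"translation":[40,-3,30],"angular":[0,0,-0.5]},{"translation":[78,-4,60],"angular":[0,0,-0.5]},{"translation":[78,-4,100],"angular":[0,0,-0.5]},{"translation":[78,-4,130],"angular":[0,0,-0.5]},{"translation":[78,-4,150],"angular":[0,0,-0.5]},{"translation":[78,-4,155],"angular":[0,0,-0.5]},{"translation":[78,-4,155],"angular":[0,0,-0.5]},{"translation":[78,-4,155],"angular":[0,0,-0.5]},{"translation":[78,-4,155],"angular":[0,0,-0.5]},{"translation":[78,-4,155],"angular":[0,0,-0.5]}]'
python3 -m inch '[{"translation":[0,0,0],"angular":[0,0,0]},{"translation":[0,0,0],"angular":[0,0,0]},{"translation":[0,0,0],"angular":[0,0,0]}]'
python3 -c "
from h import *
go(.4188,.2875,.036,91.3)"
```

```text
time: 23.65
position: [0.4188, 0.2885, 0.0443]
ee_rot: [179.9, -0.0, 91.2]
contact_force: [-0.2, 0.2, 0.7]
gripper_width: 0.376
grip_force: 20.0
time: 23.95
position: [0.4182, 0.2883, 0.0434]
ee_rot: [180.0, -0.0, 91.3]
contact_force: [0.4, 0.2, -0.5]
gripper_width: 0.373
grip_force: 20.0
t 23.95 T [-0.8, 0.6, 7.4] A [0.0, -0.0, -0.0]
```

```bash
python3 -m inch '[{"translation":[-0.8,0.5,4],"angular":[0,0,0]},{"translation":[-0.8,0.5,7],"angular":[0,0,0]},{"translation":[-0.8,0.5,7],"angular":[0,0,0]},{"translation":[-0.8,0.5,7],"angular":[0,0,0]},{"translation":[-0.8,0.5,7],"angular":[0,0,0]}]'; python3 -m inch '[{"translation":[0,0,0],"angular":[0,0,0]},{"translation":[0,0,0],"angular":[0,0,0]},{"translation":[0,0,0],"angular":[0,0,0]},{"translation":[0,0,-40],"angular":[0,0,0]},{"translation":[0,0,-80],"angular":[0,0,0]},{"translation":[-40,0,-120],"angular":[0,0,0]},{"translation":[-70,0,-150],"angular":[0,0,0]},{"translation":[-70,0,-150],"angular":[0,0,0]},{"translation":[-70,0,-150],"angular":[0,0,0]},{"translation":[-70,0,-150],"angular":[0,0,0]}]' 60
python3 - <<'E'
from h import *
p,C=shot("wrist"); print(sense()["position"],np.abs(sense()["dq"]).max(),C[:3,3])
for n,z in dict(heatsink=.028,tile_striped=.006).items():
  for r in eyes.cut_out(p,n)[:1]:
    a=rect(p,C,r["pixels"],z);print(n,r["p"],np.round(r["position"]),a)
save(p["frame"][50:200,180:330],"w11",3)
go(.62,-.06,.24,45)
E
```

```text
time: 24.45
position: [0.4184, 0.2875, 0.036]
ee_rot: [-180.0, 0.0, 91.3]
contact_force: [-0.5, -0.8, -0.6]
gripper_width: 0.377
grip_force: 20.0
time: 25.45
position: [0.4195, 0.2182, 0.1856]
ee_rot: [-179.9, -0.0, 91.3]
contact_force: [-0.1, 0.9, -0.0]
gripper_width: 0.651
grip_force: 0.0
[0.41926793 0.21855681 0.18533905] 0.6468699808221936 [0.41709831 0.28984315 0.32957602]
heatsink 0.61 [259. 110.] [417.2 288.9  37.7  34.3 -87.8]
tile_striped 0.65 [278. 111.] [418.7 286.6  69.7  69.7   1.3]
t 25.6 T [-283.6, 193.8, -55.2] A [-0.1, 0.0, 46.4]
```

View pics/w11.png

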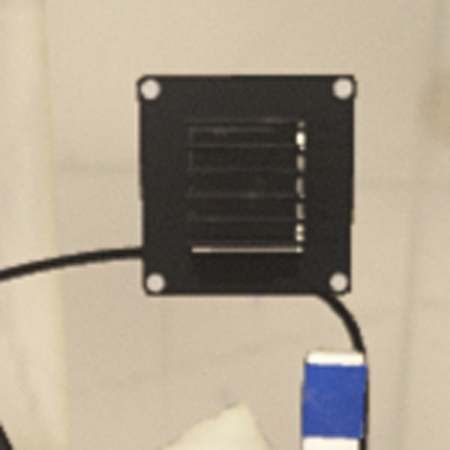

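The heat sink is about 2 mm off towards -x and about 1.5 mm towards +y: pale strips show at the right (300,190) and bottom (245,249) of the crop. I'll regrasp and nudge it.

```bash
python3 -m inch '[{"translation":[40,0,30],"angular":[0,0,0]},{"translation":[70,0,70],"angular":[0,0,0]},{"translation":[70,0,110],"angular":[0,0,0]},{"translation":[70,0,140],"angular":[0,0,0]},{"translation":[70,0,150],"angular":[0,0,0]},{"translation":[70,0,150],"angular":[0,0,0]},{"translation":[70,0,150],"angular":[0,0,0]},{"translation":[70,0,150],"angular":[0,0,0]},{"translation":[70,0,150],"angular":[0,0,0]}]'; python3 -m inch '[{"translation":[0,0,0],"angular":[0,0,0]},{"translation":[0,0,0],"angular":[0,0,0]},{"translation":[0,0,0],"angular":[0,0,0]},{"translation":[0,0,0],"angular":[0,0,0]},{"translation":[0,0,0],"angular":[0,0,0]}]' 20 20;  python3 -m inch '[{"translation":[0,0,-2],"angular":[0,0,0]},{"translation":[-1.5,1.8,-2],"angular":[0,0,0]},{"translation":[-1.5,1.8,-2],"angular":[0,0,0]},{"translation":[-1.5,1.8,-2],"angular":[0,0,0]},{"translation":[-1.5,1.8,-2],"angular":[0,0,0]},{"translation":[-1.5,1.8,0],"angular":[0,0,0]},{"translation":[-1.5,1.8,0],"angular":[0,0,0]},{"translation":[-1.5,1.8,0],"angular":[0,0,0]},{"translation":[-1.5,1.8,0],"angular":[0,0,0]}]'; python3 -m inch '[{"translation":[0,0,0],"angular":[0,0,0]},{"translation":[0,0,0],"angular":[0,0,0]},{"translation":[0,0,0],"angular":[0,0,0]},{"translation":[0,0,-40],"angular":[0,0,0]},{"translation":[0,0,-80],"angular":[0,0,0]},{"translation":[-40,0,-120],"angular":[0,0,0]},{"translation":[-70,0,-150],"angular":[0,0,0]},{"translation":[-70,0,-150],"angular":[0,0,0]},{"translation":[-70,0,-150],"angular":[0,0,0]},{"translation":[-70,0,-150],"angular":[0,0,0]}]' 60
python3 - <<'E'
from h import *
p,C=shot("wrist"); print(sense()["position"],np.abs(sense()["dq"]).max(),C[:3,3])
for n,z in dict(heatsink=.028,tile_striped=.006).items():
  for r in eyes.cut_out(p,n)[:1]:
    a=rect(p,C,r["pixels"],z);print(n,r["p"],np.round(r["position"]),a)
g=p["frame"][85:145,235:290].min(2); ys,xs=np.where(g>90); print("pale px",len(xs),xs+235,ys+85)
go(.62,-.06,.24,45)
E
```

```text
time: 26.5
position: [0.4196, 0.2879, 0.0376]
ee_rot: [179.9, -0.1, 91.2]
contact_force: [0.7, 0.6, -0.4]
gripper_width: 0.653
grip_force: 0.0
time: 27.0
position: [0.4187, 0.2875, 0.0364]
ee_rot: [180.0, 0.0, 91.3]
contact_force: [-0.4, 0.0, 3.5]
gripper_width: 0.375
grip_force: 20.0
time: 27.9
position: [0.4205, 0.2862, 0.0364]
ee_rot: [180.0, -0.0, 91.3]
contact_force: [-0.0, -0.8, 3.7]
gripper_width: 0.373
grip_force: 20.0
time: 28.9
position: [0.4213, 0.2168, 0.1855]
ee_rot: [-179.9, -0.0, 91.3]
contact_force: [-0.5, 0.4, 0.4]
gripper_width: 0.653
grip_force: 0.0
[0.42106113 0.21708663 0.18526688] 0.5473459509799594 [0.41891063 0.28837306 0.32949393]
heatsink 0.64 [260. 112.] [419.4 288.1  37.6  33.9 -88.7]
tile_striped 0.88 [244. 108.] [418.9 287.9  70.6  69.4   1.3]
pale px 68 [241 242 241 242 241 242 241 242 242 243 241 242 243 241 242 243 241 242
 243 242 243 242 242 243 241 242 243 241 242 243 241 242 243 241 242 243
 242 243 242 243 242 243 242 243 242 243 242 243 242 243 242 242 243 242
 243 242 243 242 243 242 243 289 289 288 289 288 289 289] [ 93  93  94  94  95  95  96  96 100 100 101 101 101 102 102 102 103 103
 103 104 104 105 108 108 109 109 109 110 110 110 111 111 111 112 112 112
 113 113 116 116 117 117 118 118 119 119 120 120 121 121 123 124 124 125
 125 126 126 127 127 128 128 140 141 142 142 143 143 144]
t 29.05 T [-282.1, 192.0, -55.3] A [-0.1, 0.0, 46.4]
```

The heat sink now centres at (419.4, 288.1) against the tile at (418.9, 287.9), with matching angles. Next is the shell.

```bash
python3 -m inch '[{"translation":[-25,17,-40],"angular":[0,0,8]},{"translation":[-282,192,-55],"angular":[0,0,46.4]},{"translation":[-282,192,-55],"angular":[0,0,46.4]},{"translation":[-282,192,-55],"angular":[0,0,46.4]},{"translation":[-282,192,-55],"angular":[0,0,46.4]},{"translation":[-282,192,-55],"angular":[0,0,46.4]},{"translation":[-282,192,-55],"angular":[0,0,46.4]},{"translation":[-282,192,-55],"angular":[0,0,46.4]},{"translation":[-282,192,-55],"angular":[0,0,46.4]},{"translation":[-282,192,-55],"angular":[0,0,46.4]}]' 80
python3 -m inch '[{"translation":[0,0,0],"angular":[0,0,0]},{"translation":[0,0,0],"angular":[0,0,0]},{"translation":[0,0,0],"angular":[0,0,0]},{"translation":[0,0,0],"angular":[0,0,0]}]'
python3 - <<'E'
from h import *
p,C=shot("wrist"); print(sense()["position"],sense()["ee_rot"],np.abs(sense()["dq"]).max(),C[:3,3])
for r in eyes.cut_out(p,"shell")[:2]:
    a=rect(p,C,r["pixels"],.014);m=r["pixels"];print(r["p"],np.round(r["position"]),a,p["frame"][m].mean(0))
save(p["frame"],"w12")
E
```

```text
time: 30.05
position: [0.6194, -0.059, 0.2402]
ee_rot: [-179.9, 0.0, 45.0]
contact_force: [0.1, 0.2, 0.6]
gripper_width: 0.867
grip_force: 0.0
time: 30.45
position: [0.62, -0.0611, 0.2415]
ee_rot: [180.0, -0.0, 44.9]
contact_force: [0.4, -0.4, -0.3]
gripper_width: 0.876
grip_force: 0.0
[ 0.6200637  -0.06128127  0.2414726 ] [ 1.79978702e+02 -4.93944299e-03  4.48879800e+01] 0.2285104057976382 [ 0.66874662 -0.01006714  0.38549004]
0.85 [284.  33.] [740.6  26.9  51.5  42.3 -38.2] [219.21888412  34.08461067  22.51440834]
0.58 [307. 135.] [687.2 -66.9  48.1  40.3 -45.1] [139.41176471 126.00235294 106.96      ]
```

View pics/w12.png

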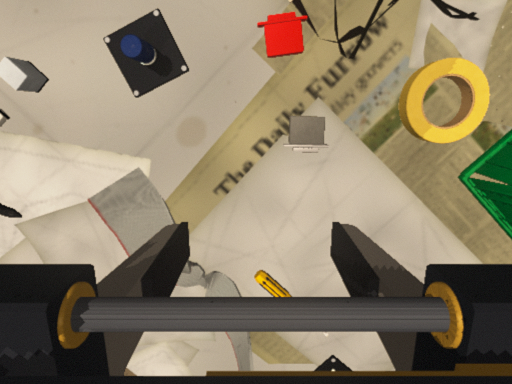

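Grey shell at (306,133) with its flange at the bottom of the view, so its +x points along tool +x (yaw about 45°). The red decoy is at (284,35). I'll go directly over the grey one.

```bash
python3 -m inch '[{"translation":[-28,51,50],"angular":[0,0,0]},{"translation":[-28,51,50],"angular":[0,0,0]},{"translation":[-28,51,50],"angular":[0,0,0]},{"translation":[-28,51,50],"angular":[0,0,0]},{"translation":[-28,51,50],"angular":[0,0,0]},{"translation":[-28,51,50],"angular":[0,0,0]},{"translation":[-28,51,50],"angular":[0,0,0]},{"translation":[-28,51,50],"angular":[0,0,0]}]'
python3 - <<'E'
from h import *
p,C=shot("wrist"); s=sense();print(s["position"],s["ee_rot"],np.abs(s["dq"]).max(),C[:3,3])
for r in eyes.cut_out(p,"shell")[:2]:
    for z in(.007,.014):
        a=rect(p,C,r["pixels"],z);print(r["p"],np.round(r["position"]),z,a)
    m=r["pixels"];ys=np.where(m.any(1))[0];print([(y,*np.where(m[y])[0][[0,-1]]) for y in ys[::4]])
save(p["frame"][60:180,180:330],"w13",4)
E
```

```text
time: 31.35
position: [0.6365, -0.1169, 0.1919]
ee_rot: [180.0, -0.0, 44.9]
contact_force: [-0.0, 0.2, -0.5]
gripper_width: 0.87
grip_force: 0.0
[ 0.63638017 -0.11712367  0.19170676] [ 1.79967438e+02 -1.64209838e-02  4.48886517e+01] 0.2108604653621897 [ 0.68512294 -0.0658536   0.33593311]
0.84 [265. 108.] 0.007 [686.5 -66.2  49.8  42.5 -43.1]
0.84 [265. 108.] 0.014 [686.5 -66.2  48.7  41.6 -43.1]
[(np.int64(86), np.int64(270), np.int64(270)), (np.int64(90), np.int64(242), np.int64(282)), (np.int64(94), np.int64(242), np.int64(282)), (np.int64(98), np.int64(242), np.int64(282)), (np.int64(102), np.int64(242), np.int64(282)), (np.int64(106), np.int64(242), np.int64(282)), (np.int64(110), np.int64(242), np.int64(282)), (np.int64(114), np.int64(242), np.int64(282)), (np.int64(118), np.int64(242), np.int64(281)), (np.int64(122), np.int64(236), np.int64(284)), (np.int64(126), np.int64(247), np.int64(276)), (np.int64(130), np.int64(249), np.int64(275))]
0.72 [231.   5.] 0.007 [731.5  14.8  41.1  14.  -45.1]
0.72 [231.   5.] 0.014 [730.5  13.1  40.2  13.7 -45.1]
[(np.int64(0), np.int64(210), np.int64(254)), (np.int64(4), np.int64(210), np.int64(254)), (np.int64(8), np.int64(211), np.int64(255)), (np.int64(12), np.int64(212), np.int64(254)), (np.int64(16), np.int64(213), np.int64(234))]
```

View pics/w13.png

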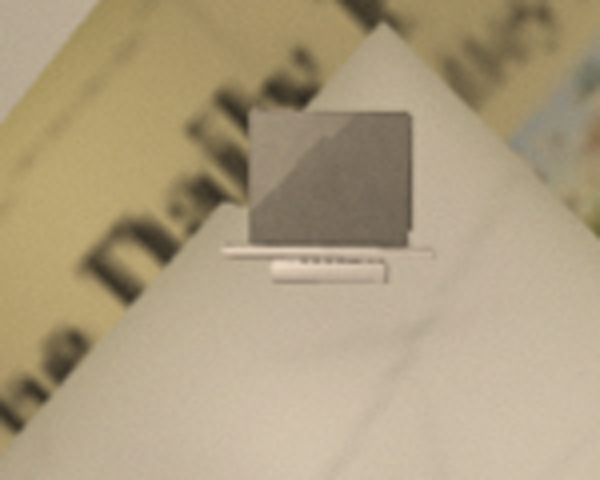

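The shell block spans columns 242–282 and rows 88–121, with the flange near row 123. It is turned about 1° clockwise from the tool. I'll grasp the block just ahead of its middle.

```bash
python3 - <<'E'
from h import *
p,C=shot("wrist")
b=topl(p,C,[[262.4,104.8]],.014)[0]; print(b, topl(p,C,[[242.5,105],[282.5,105],[262,88],[262,121.5]],.014))
x=np.array([np.cos(np.radians(44)),np.sin(np.radians(44))]); g=b+.001*x
go(*g,.031,44)
E
```

```text
[ 0.69038478 -0.06511011] [[ 0.67678014 -0.05170068]
 [ 0.70386472 -0.07891935]
 [ 0.70098449 -0.0539839 ]
 [ 0.67903435 -0.07590082]]
t 31.5 T [76.2, 1.1, 160.5] A [0.0, -0.0, 0.9]
```

```bash
python3 -m inch '[{"translation":[40,1,30],"angular":[0,0,0.9]},{"translation":[76,1.1,60],"angular":[0,0,0.9]},{"translation":[76,1.1,100],"angular":[0,0,0.9]},{"translation":[76,1.1,130],"angular":[0,0,0.9]},{"translation":[76,1.1,150],"angular":[0,0,0.9]},{"translation":[76,1.1,162],"angular":[0,0,0.9]},{"translation":[76,1.1,162],"angular":[0,0,0.9]},{"translation":[76,1.1,162],"angular":[0,0,0.9]},{"translation":[76,1.1,162],"angular":[0,0,0.9]},{"translation":[76,1.1,162],"angular":[0,0,0.9]}]' 65
python3 -m inch '[{"translation":[0,0,0],"angular":[0,0,0]},{"translation":[0,0,0],"angular":[0,0,0]},{"translation":[0,0,0],"angular":[0,0,0]},{"translation":[0,0,0],"angular":[0,0,0]},{"translation":[0,0,0],"angular":[0,0,0]},{"translation":[0,0,0],"angular":[0,0,0]},{"translation":[0,0,0],"angular":[0,0,0]}]' 20 20
python3 -c "
from h import *
go(.6911,-.0644,.029,44);go(.477,-.3545,.16,2)"
```

```text
time: 32.5
position: [0.6919, -0.0648, 0.0309]
ee_rot: [179.9, -0.1, 43.9]
contact_force: [-0.4, 1.2, -0.8]
gripper_width: 0.709
grip_force: 0.0
time: 33.2
position: [0.691, -0.0647, 0.0294]
ee_rot: [180.0, 0.0, 44.0]
contact_force: [-0.4, -0.5, 2.9]
gripper_width: 0.431
grip_force: 20.0
t 33.2 T [0.3, -0.2, 0.4] A [0.0, 0.0, -0.0]
t 33.2 T [-355.2, 60.1, -130.6] A [0.0, -0.0, 42.0]
```

```bash
python3 -m inch '[{"translation":[0,0,-40],"angular":[0,0,0]},{"translation":[0,0,-85],"angular":[0,0,0]},{"translation":[-30,5,-120],"angular":[0,0,8]},{"translation":[-355,60,-130],"angular":[0,0,42]},{"translation":[-355,60,-130],"angular":[0,0,42]},{"translation":[-355,60,-130],"angular":[0,0,42]},{"translation":[-355,60,-130],"angular":[0,0,42]},{"translation":[-355,60,-130],"angular":[0,0,42]},{"translation":[-355,60,-130],"angular":[0,0,42]},{"translation":[-355,60,-130],"angular":[0,0,42]}]'
python3 -m inch '[{"translation":[0,0,0],"angular":[0,0,0]},{"translation":[0,0,0],"angular":[0,0,0]},{"translation":[0,0,0],"angular":[0,0,0]},{"translation":[0,0,0],"angular":[0,0,0]}]'
python3 -c "
from h import *
go(.4767,-.3545,.045,2)"
```

```text
time: 34.2
position: [0.4737, -0.3581, 0.1592]
ee_rot: [179.9, 0.1, 1.7]
contact_force: [0.9, 0.3, -0.8]
gripper_width: 0.433
grip_force: 20.0
time: 34.6
position: [0.4782, -0.3525, 0.1592]
ee_rot: [-180.0, -0.0, 2.1]
contact_force: [0.6, -0.0, 0.5]
gripper_width: 0.432
grip_force: 20.0
t 34.6 T [-1.7, 2.0, 114.2] A [-0.0, -0.0, 0.1]
```

```bash
python3 -m inch '[{"translation":[-1,1,40],"angular":[0,0,0]},{"translation":[-1.3,1.2,80],"angular":[0,0,0]},{"translation":[-1.3,1.2,105],"angular":[0,0,0]},{"translation":[-1.3,1.2,114],"angular":[0,0,0]},{"translation":[-1.3,1.2,114],"angular":[0,0,0]},{"translation":[-1.3,1.2,114],"angular":[0,0,0]},{"translation":[-1.3,1.2,114],"angular":[0,0,0]},{"translation":[-1.3,1.2,114],"angular":[0,0,0]},{"translation":[-1.3,1.2,114],"angular":[0,0,0]},{"translation":[-1.3,1.2,114],"angular":[0,0,0]}]'
python3 -c "
from h import *
go(.4767,-.3545,.0355,2)"
```

```text
time: 35.6
position: [0.4759, -0.3558, 0.0458]
ee_rot: [180.0, -0.0, 1.9]
contact_force: [-0.1, -0.2, -0.5]
gripper_width: 0.433
grip_force: 20.0
t 35.6 T [0.8, -1.3, 10.3] A [0.0, -0.0, -0.1]
```

Now lower, release and back off to look.

```bash
python3 -m inch '[{"translation":[0.8,-1.2,5],"angular":[0,0,0]},{"translation":[0.8,-1.2,8],"angular":[0,0,0]},{"translation":[0.8,-1.2,10.2],"angular":[0,0,0]},{"translation":[0.8,-1.2,10.2],"angular":[0,0,0]},{"translation":[0.8,-1.2,10.2],"angular":[0,0,0]},{"translation":[0.8,-1.2,10.2],"angular":[0,0,0]},{"translation":[0.8,-1.2,10.2],"angular":[0,0,0]}]'; python3 -m inch '[{"translation":[0,0,0],"angular":[0,0,0]},{"translation":[0,0,0],"angular":[0,0,0]},{"translation":[0,0,0],"angular":[0,0,0]},{"translation":[0,0,-40],"angular":[0,0,0]},{"translation":[0,0,-80],"angular":[0,0,0]},{"translation":[-40,0,-120],"angular":[0,0,0]},{"translation":[-60,0,-160],"angular":[0,0,0]},{"translation":[-60,0,-160],"angular":[0,0,0]},{"translation":[-60,0,-160],"angular":[0,0,0]},{"translation":[-60,0,-160],"angular":[0,0,0]}]' 70;python3 -m inch '[{"translation":[0,0,0],"angular":[0,0,0]},{"translation":[0,0,0],"angular":[0,0,0]},{"translation":[0,0,0],"angular":[0,0,0]},{"translation":[0,0,0],"angular":[0,0,0]}]'
python3 - <<'E'
from h import *
p,C=shot("wrist"); s=sense();print(s["position"],s["ee_rot"],C[:3,3])
for n,z in dict(shell=.02,tile_stepped=.006).items():
  for r in eyes.cut_out(p,n)[:1]:print(n,r["p"],np.round(r["position"]),rect(p,C,r["pixels"],z))
a=cv2.resize(p["frame"][60:160,210:310],(500,500),interpolation=2)
b=cv2.resize(p["frame"],(300,225),interpolation=3); b=np.vstack([b,np.zeros((275,300,3),np.uint8)])
save(np.hstack([a,b]),"w14")
E
```

```text
time: 36.3
position: [0.4764, -0.354, 0.0354]
ee_rot: [-180.0, 0.0, 2.0]
contact_force: [-1.2, 0.5, 5.0]
gripper_width: 0.431
grip_force: 20.0
time: 37.3
position: [0.4165, -0.3558, 0.1941]
ee_rot: [-179.9, 0.0, 2.0]
contact_force: [0.4, 0.0, 0.5]
gripper_width: 0.761
grip_force: 0.0
time: 37.7
position: [0.4166, -0.3561, 0.1945]
ee_rot: [-180.0, 0.0, 2.0]
contact_force: [0.8, 0.1, 0.2]
gripper_width: 0.757
grip_force: 0.0
[ 0.41663114 -0.35616174  0.19462555] [-1.79969434e+02  2.71321095e-02  1.97941257e+00] [ 0.48597495 -0.35236248  0.33840056]
shell 0.66 [262. 123.] [ 471.2 -352.5   49.7   39.7  -88. ]
tile_stepped 0.82 [284. 122.] [ 471.6 -354.5   70.2   68.   -88. ]
```

View pics/w14.png

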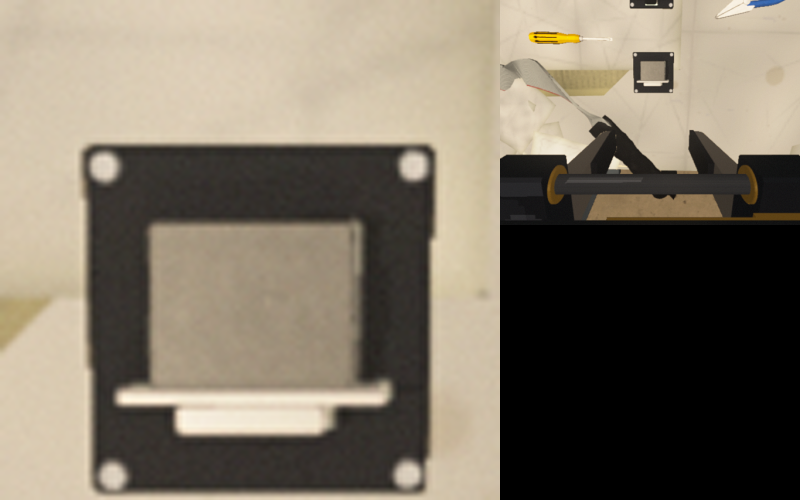

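The shell lies on its outline but about 1.2 mm towards +y: a pale strip shows right of the block (357,260), and the flange is centred at 253 against the tile's 259. I'll nudge it, then measure the stick from directly above, numerically only, because I have already viewed more pictures than the 14 allowed.

```bash
python3 -m inch '[{"translation":[30,0,40],"angular":[0,0,0]},{"translation":[60,0,80],"angular":[0,0,0]},{"translation":[60,0,120],"angular":[0,0,0]},{"translation":[60,0,150],"angular":[0,0,0]},{"translation":[60,0,159.5],"angular":[0,0,0]},{"translation":[60,0,159.5],"angular":[0,0,0]},{"translation":[60,0,159.5],"angular":[0,0,0]},{"translation":[60,0,159.5],"angular":[0,0,0]},{"translation":[60,0,159.5],"angular":[0,0,0]}]'; python3 -m inch '[{"translation":[0,0,0],"angular":[0,0,0]},{"translation":[0,0,0],"angular":[0,0,0]},{"translation":[0,0,0],"angular":[0,0,0]},{"translation":[0,0,0],"angular":[0,0,0]},{"translation":[0,0,0],"angular":[0,0,0]},{"translation":[0,0,0],"angular":[0,0,0]}]' 20 20;  python3 -m inch '[{"translation":[0,0,-2],"angular":[0,0,0]},{"translation":[0,1.2,-2],"angular":[0,0,0]},{"translation":[0,1.2,-2],"angular":[0,0,0]},{"translation":[0,1.2,-2],"angular":[0,0,0]},{"translation":[0,1.2,-2],"angular":[0,0,0]},{"translation":[0,1.2,0],"angular":[0,0,0]},{"translation":[0,1.2,0],"angular":[0,0,0]},{"translation":[0,1.2,0],"angular":[0,0,0]},{"translation":[0,1.2,0],"angular":[0,0,0]}]'; python3 -m inch '[{"translation":[0,0,0],"angular":[0,0,0]},{"translation":[0,0,0],"angular":[0,0,0]},{"translation":[0,0,0],"angular":[0,0,0]},{"translation":[0,0,-40],"angular":[0,0,0]},{"translation":[0,0,-80],"angular":[0,0,0]},{"translation":[-30,0,-120],"angular":[0,0,0]},{"translation":[-60,0,-160],"angular":[0,0,0]},{"translation":[-60,0,-160],"angular":[0,0,0]},{"translation":[-60,0,-160],"angular":[0,0,0]},{"translation":[-60,0,-160],"angular":[0,0,0]}]' 70;python3 -m inch '[{"translation":[0,0,0],"angular":[0,0,0]},{"translation":[0,0,0],"angular":[0,0,0]},{"translation":[0,0,0],"angular":[0,0,0]}]'
cat >> h.py <<'E'
def sub(p,C,q,z,f):
    "row/col bright-dark edges along a world segment centre q, direction f (unit), +-45mm: brightness profile"
    W=np.linalg.inv(C); t=np.arange(-45,45.1,.5)
    X=np.c_[q[0]+t*f[0]/1e3,q[1]+t*f[1]/1e3,np.full(len(t),z),np.ones(len(t))]@W.T
    u=(p["cx"]-p["fx"]*X[:,0]/X[:,2]).astype(np.float32); v=(p["cy"]+p["fy"]*X[:,1]/X[:,2]).astype(np.float32)
    return t,cv2.remap(p["frame"].astype(np.float32).mean(2),u[None],v[None],1)[0]
E
python3 - <<'E'
from h import *
p,C=shot("wrist"); s=sense();print(s["position"],C[:3,3])
for n,z in dict(shell=.02,tile_stepped=.006).items():
  for r in eyes.cut_out(p,n)[:1]:print(n,r["p"],np.round(r["position"]),rect(p,C,r["pixels"],z))
for x in(.470,.480,.458): 
  t,g=sub(p,C,(x,-.3547),.006,(0,1)); print(x,g[::2].astype(int).tolist())
go(.5373,-.3487,.195,1.5)
E
```

```text
time: 38.75
position: [0.4773, -0.3551, 0.0373]
ee_rot: [179.9, -0.1, 1.9]
contact_force: [-0.4, -0.6, 0.8]
gripper_width: 0.761
grip_force: 0.0
time: 39.35
position: [0.4765, -0.3543, 0.0356]
ee_rot: [180.0, 0.0, 2.0]
contact_force: [-0.2, -0.2, 2.1]
gripper_width: 0.432
grip_force: 20.0
time: 40.25
position: [0.4767, -0.3556, 0.0356]
ee_rot: [180.0, -0.0, 2.0]
contact_force: [0.2, -0.8, 0.6]
gripper_width: 0.436
grip_force: 20.0
time: 41.25
position: [0.4166, -0.3569, 0.1947]
ee_rot: [-179.9, 0.0, 2.0]
contact_force: [-0.2, 0.1, -0.4]
gripper_width: 0.765
grip_force: 0.0
time: 41.55
position: [0.4168, -0.3571, 0.1946]
ee_rot: [-179.9, 0.1, 2.0]
contact_force: [-0.0, 0.3, -0.4]
gripper_width: 0.764
grip_force: 0.0
[ 0.41673468 -0.35717127  0.19477147] [ 0.48617663 -0.35339235  0.33849471]
shell 0.97 [262. 124.] [ 470.8 -353.9   52.7   40.7  -88. ]
tile_stepped 0.87 [262. 103.] [ 471.6 -354.6   70.2   69.6  -87.6]
0.47 [189, 189, 189, 189, 190, 190, 190, 191, 192, 193, 180, 110, 51, 45, 48, 47, 47, 47, 48, 44, 39, 40, 40, 37, 50, 89, 126, 136, 136, 136, 136, 136, 137, 138, 138, 138, 
[... 489 characters left out ...]
41, 142, 144, 148, 150, 149, 148, 147, 148, 148, 149, 151, 151, 149, 150, 150, 149, 151, 141, 99, 58, 49, 50, 47, 50, 50, 51, 50, 51, 51, 50, 49, 51, 100, 171, 186, 186, 185, 185, 185, 186, 186, 185, 185]
0.458 [188, 189, 188, 186, 185, 183, 181, 181, 182, 178, 134, 53, 44, 46, 49, 46, 54, 95, 173, 221, 221, 222, 220, 220, 221, 218, 218, 218, 220, 219, 217, 218, 217, 218, 217, 216, 216, 216, 216, 215, 214, 215, 215, 213, 213, 212, 213, 212, 210, 209, 207, 205, 203, 201, 199, 195, 193, 192, 190, 188, 187, 186, 185, 183, 179, 175, 173, 175, 179, 178, 174, 157, 111, 52, 47, 50, 51, 45, 55, 120, 200, 200, 199, 198, 198, 197, 198, 198, 197, 197, 199]
t 41.7 T [120.8, -4.5, 0.1] A [-0.0, 0.0, 0.5]
```

The profiles show the shell centred on its tile to within 0.1 mm in y. Next, the stick from overhead.

```bash
python3 -m inch '[{"translation":[121,-4.5,0],"angular":[0,0,0.5]},{"translation":[121,-4.5,0],"angular":[0,0,0.5]},{"translation":[121,-4.5,0],"angular":[0,0,0.5]},{"translation":[121,-4.5,0],"angular":[0,0,0.5]},{"translation":[121,-4.5,0],"angular":[0,0,0.5]},{"translation":[121,-4.5,0],"angular":[0,0,0.5]},{"translation":[121,-4.5,0],"angular":[0,0,0.5]},{"translation":[121,-4.5,0],"angular":[0,0,0.5]},{"translation":[121,-4.5,0],"angular":[0,0,0.5]}]' 40
python3 - <<'E'
from h import *
p,C=shot("wrist"); s=sense();print(s["position"],s["ee_rot"],C[:3,3])
for n,z in dict(memory_stick=.013,tile_narrow=.006).items():
  for r in eyes.cut_out(p,n)[:1]:print(n,r["p"],np.round(r["position"]),rect(p,C,r["pixels"],z))
f=np.array([-np.sin(np.radians(1.5)),np.cos(np.radians(1.5))])
for d in(-28,-10,5,27):
  q=np.array([.6073,-.3468])+d/1e3*np.array([f[1],-f[0]]); t,g=sub(p,C,q,.006,f); print(d,[*zip(t[40:141:2].astype(int).tolist(),g[40:141:2].astype(int).tolist())] if 0 else g[16:166:2].astype(int).tolist())
t,g=sub(p,C,(.6073,-.3468),.006,(f[1],-f[0])); print("long",g[::2].astype(int).tolist())
E
```

```text
time: 42.6
position: [0.5368, -0.3494, 0.1959]
ee_rot: [180.0, -0.0, 1.4]
contact_force: [0.6, -0.4, 0.4]
gripper_width: 0.437
grip_force: 0.0
[ 0.53696726 -0.3492589   0.19583688] [ 1.79978929e+02 -6.84204185e-03  1.41981931e+00] [ 0.60605109 -0.34618438  0.33986293]
memory_stick 0.75 [255. 110.] [ 608.  -345.3   60.6   20.8    0.9]
tile_narrow 0.68 [270. 104.] [ 607.4 -346.4   70.5   69.3    1.5]
-28 [196, 198, 185, 116, 88, 139, 180, 183, 154, 98, 55, 46, 48, 48, 48, 48, 48, 48, 47, 47, 47, 49, 46, 49, 46, 42, 42, 78, 151, 171, 79, 43, 40, 40, 40, 38, 41, 41, 41, 41, 39, 42, 43, 43, 44, 43, 43, 45, 47, 51, 53, 53, 52, 51, 51, 53, 53, 53, 53, 53, 52, 52, 55, 53, 61, 101, 159, 188, 183, 141, 95, 73, 148, 215, 216]
-10 [203, 200, 168, 64, 41, 45, 47, 46, 46, 47, 48, 46, 47, 45, 47, 47, 44, 47, 46, 45, 45, 45, 46, 46, 43, 37, 39, 82, 129, 95, 48, 36, 38, 36, 42, 38, 39, 38, 38, 39, 41, 42, 39, 40, 40, 40, 41, 43, 47, 48, 50, 49, 51, 50, 50, 49, 52, 51, 51, 51, 52, 52, 51, 51, 51, 52, 53, 53, 55, 52, 54, 103, 182, 213, 212]
5 [200, 203, 184, 93, 48, 47, 48, 46, 46, 47, 46, 45, 47, 47, 
[... 288 characters left out ...]
0, 49, 49, 51, 50, 49, 50, 50, 50, 50, 49, 50, 50, 50, 49, 50, 50, 49, 57, 148, 234, 249, 209, 183, 186, 219, 225, 226, 229, 231, 231, 232, 233, 233, 233, 232, 240, 250, 239, 148, 58, 48, 50, 51, 51, 50, 53, 53, 53, 52, 53, 53, 52, 54, 53, 52, 52, 54, 56, 58, 60, 54, 54, 100, 176, 205, 204]
long [208, 208, 209, 209, 208, 209, 208, 208, 208, 210, 194, 111, 51, 46, 46, 43, 41, 41, 40, 39, 40, 40, 36, 36, 38, 38, 39, 41, 37, 39, 39, 40, 40, 42, 39, 38, 40, 39, 40, 39, 39, 42, 39, 39, 38, 37, 39, 41, 40, 40, 41, 42, 41, 39, 38, 39, 37, 39, 37, 39, 38, 38, 44, 115, 220, 232, 231, 230, 230, 230, 231, 231, 231, 229, 228, 227, 228, 197, 101, 57, 138, 197, 203, 202, 204, 201, 202, 202, 201, 203, 201]
```

The stick is about 1 mm towards +y and about 0.7° off. I'll regrasp and nudge.

```bash
python3 -m inch '[{"translation":[40,-1,30],"angular":[0,0,0]},{"translation":[70,-1.8,70],"angular":[0,0,0]},{"translation":[70,-1.8,110],"angular":[0,0,0]},{"translation":[70,-1.8,140],"angular":[0,0,0]},{"translation":[70,-1.8,155],"angular":[0,0,0]},{"translation":[70,-1.8,162],"angular":[0,0,0]},{"translation":[70,-1.8,162],"angular":[0,0,0]},{"translation":[70,-1.8,162],"angular":[0,0,0]},{"translation":[70,-1.8,162],"angular":[0,0,0]},{"translation":[70,-1.8,162],"angular":[0,0,0]}]'; python3 -m inch '[{"translation":[0,0,0],"angular":[0,0,0]},{"translation":[0,0,0],"angular":[0,0,0]},{"translation":[0,0,0],"angular":[0,0,0]},{"translation":[0,0,0],"angular":[0,0,0]},{"translation":[0,0,0],"angular":[0,0,0]},{"translation":[0,0,0],"angular":[0,0,0]}]' 10 20
python3 -c "
from h import *
go(.6069,-.3477,.0325,1.5)"
```

```text
time: 43.75
position: [0.608, -0.3459, 0.0351]
ee_rot: [179.9, -0.1, 1.4]
contact_force: [-0.0, -0.6, 0.9]
gripper_width: 0.438
grip_force: 0.0
time: 44.35
position: [0.6073, -0.3454, 0.0337]
ee_rot: [180.0, -0.0, 1.5]
contact_force: [-0.4, 0.7, 2.1]
gripper_width: 0.203
grip_force: 20.0
t 44.35 T [-0.5, 2.3, 1.2] A [0.0, -0.0, -0.0]
```

```bash
python3 -m inch '[{"translation":[0,0,-2],"angular":[0,0,0]},{"translation":[0,2.3,-2],"angular":[0,0,-0.5]},{"translation":[0,2.3,-2],"angular":[0,0,-0.5]},{"translation":[0,2.3,-2],"angular":[0,0,-0.5]},{"translation":[0,2.3,-2],"angular":[0,0,-0.5]},{"translation":[0,2.3,0],"angular":[0,0,-0.5]},{"translation":[0,2.3,0.2],"angular":[0,0,-0.5]},{"translation":[0,2.3,0.2],"angular":[0,0,-0.5]},{"translation":[0,2.3,0.2],"angular":[0,0,-0.5]}]'; python3 -m inch '[{"translation":[0,0,0],"angular":[0,0,0]},{"translation":[0,0,0],"angular":[0,0,0]},{"translation":[0,0,0],"angular":[0,0,0]},{"translation":[0,0,-40],"angular":[0,0,0]},{"translation":[0,0,-80],"angular":[0,0,0]},{"translation":[-40,0,-120],"angular":[0,0,0]},{"translation":[-70,0,-162],"angular":[0,0,0]},{"translation":[-70,0,-162],"angular":[0,0,0]},{"translation":[-70,0,-162],"angular":[0,0,0]},{"translation":[-70,0,-162],"angular":[0,0,0]}]' 40;python3 -m inch '[{"translation":[0,0,0],"angular":[0,0,0]},{"translation":[0,0,0],"angular":[0,0,0]},{"translation":[0,0,0],"angular":[0,0,0]}]'
python3 - <<'E'
from h import *
p,C=shot("wrist"); s=sense();print(s["position"],s["ee_rot"],C[:3,3])
for n,z in dict(memory_stick=.013,tile_narrow=.006).items():
  for r in eyes.cut_out(p,n)[:1]:print(n,r["p"],np.round(r["position"]),rect(p,C,r["pixels"],z))
f=np.array([-np.sin(np.radians(1.5)),np.cos(np.radians(1.5))])
for d in(-28,-10,5,27):
  q=np.array([.6073,-.3468])+d/1e3*np.array([f[1],-f[0]]); t,g=sub(p,C,q,.006,f); print(d,g[16:166:2].astype(int).tolist())
E
```

```text
time: 45.25
position: [0.6076, -0.3477, 0.0337]
ee_rot: [180.0, -0.0, 2.0]
contact_force: [-0.7, 1.0, 3.7]
gripper_width: 0.204
grip_force: 20.0
time: 46.25
position: [0.5375, -0.3495, 0.1943]
ee_rot: [-179.9, 0.0, 2.0]
contact_force: [-0.6, 0.3, -1.2]
gripper_width: 0.43
grip_force: 0.0
time: 46.55
position: [0.5376, -0.3494, 0.194]
ee_rot: [-179.9, 0.1, 2.0]
contact_force: [0.0, 0.4, -0.3]
gripper_width: 0.434
grip_force: 0.0
[ 0.53755065 -0.34955936  0.19429   ] [-1.79937740e+02  6.25811314e-02  1.99593614e+00] [ 0.60703687 -0.34576966  0.33790853]
memory_stick 0.72 [261. 109.] [ 608.  -346.3   61.1   18.8    1.6]
tile_narrow 0.95 [271. 103.] [ 607.7 -346.5   70.5   70.2  -88.4]
-28 [197, 198, 182, 103, 86, 135, 178, 182, 148, 96, 59, 45, 46, 47, 46, 47, 48, 47, 46, 46, 48, 47, 48, 46, 45, 42, 42, 56, 70, 63, 43, 40, 40, 39, 40, 40, 40, 39, 41, 39, 41, 41, 43, 40, 42, 53, 68, 55, 49, 49, 52, 52, 51, 53, 50, 52, 51, 52, 53, 52, 53, 54, 54, 53, 61, 97, 148, 173, 170, 149, 102, 110, 181, 216, 216]
-10 [203, 202, 176, 68, 41, 45, 47, 46, 45, 47, 46, 46, 44, 45, 45, 45, 45, 47, 45, 46,
[... 165 characters left out ...]
52, 51, 52, 52, 52, 55, 52, 54, 51, 58, 121, 206, 214, 213]
5 [201, 203, 191, 122, 52, 45, 47, 48, 48, 47, 47, 46, 46, 46, 46, 45, 48, 47, 46, 47, 47, 46, 45, 44, 40, 38, 38, 42, 49, 42, 38, 37, 38, 40, 39, 39, 40, 41, 39, 41, 44, 43, 41, 39, 42, 39, 41, 41, 47, 47, 49, 49, 50, 49, 51, 50, 51, 51, 50, 48, 50, 51, 52, 52, 51, 51, 53, 54, 54, 53, 53, 75, 147, 206, 207]
27 [207, 208, 193, 104, 50, 50, 61, 61, 54, 49, 49, 50, 50, 49, 50, 51, 50, 52, 50, 51, 49, 51, 50, 49, 49, 50, 56, 93, 156, 189, 186, 186, 207, 227, 228, 228, 231, 231, 232, 233, 234, 234, 234, 236, 243, 251, 249, 138, 54, 50, 51, 53, 51, 53, 52, 52, 52, 53, 52, 53, 53, 55, 55, 55, 53, 53, 56, 61, 62, 56, 53, 92, 168, 204, 204]
```

The stick is now covering its silhouette evenly, to a fraction of a mm. An earlier picture hinted at a pale crescent beside the capacitor, so I'll check that one too.

```bash
python3 -c "
from h import *
go(.555,.119,.18,0)"
python3 -m inch '[{"translation":[34,-470,0],"angular":[0,0,2]},{"translation":[34,-470,0],"angular":[0,0,2]},{"translation":[34,-470,0],"angular":[0,0,2]},{"translation":[34,-470,0],"angular":[0,0,2]},{"translation":[34,-470,0],"angular":[0,0,2]},{"translation":[34,-470,0],"angular":[0,0,2]},{"translation":[34,-470,0],"angular":[0,0,2]},{"translation":[34,-470,0],"angular":[0,0,2]},{"translation":[34,-470,0],"angular":[0,0,2]},{"translation":[34,-470,0],"angular":[0,0,2]}]' 60
python3 -m inch '[{"translation":[0,0,14],"angular":[0,0,0]},{"translation":[0,0,14],"angular":[0,0,0]},{"translation":[0,0,14],"angular":[0,0,0]},{"translation":[0,0,14],"angular":[0,0,0]}]'
python3 - <<'E'
from h import *
p,C=shot("wrist"); s=sense();print(s["position"],s["ee_rot"],C[:3,3])
for n,z in dict(capacitor=.045,tile_round=.006).items():
  for r in eyes.cut_out(p,n)[:1]:print(n,r["p"],np.round(r["position"]),rect(p,C,r["pixels"],z)); 
c,_=cv2.findContours(r["pixels"].astype(np.uint8),0,1); h=np.zeros((384,512),np.uint8); cv2.fillConvexPoly(h,cv2.convexHull(max(c,key=len)),1); h=cv2.erode(h,np.ones((13,13)))
m=(h>0)&(p["frame"].min(2)>75); v,u=np.where(m); print("pale",np.round((topl(p,C,np.c_[u,v],.006)*1000)).astype(int).tolist()[:60])
for f in((1,0),(0,1)):
  t,g=sub(p,C,(.6225,.1202),.006,f); print(g[40:141:2].astype(int).tolist())
E
```

```text
t 46.7 T [33.7, -467.9, 15.0] A [-0.0, 0.0, 2.0]
time: 47.7
position: [0.5547, 0.1269, 0.1958]
ee_rot: [-179.8, -0.0, 0.3]
contact_force: [0.4, 0.2, -0.5]
gripper_width: 0.651
grip_force: 0.0
time: 48.1
position: [0.5556, 0.1188, 0.1812]
ee_rot: [180.0, 0.0, -0.2]
contact_force: [-0.0, -0.4, -0.4]
gripper_width: 0.657
grip_force: 0.0
[0.55570185 0.11906364 0.18144245] [ 1.79967267e+02 -1.15245989e-02 -2.01814071e-01] [0.6249351  0.12003229 0.3252109 ]
capacitor 0.7 [255. 111.] [622.8 121.8  20.5  20.   45.2]
tile_round 0.64 [264. 100.] [622.3 120.8  70.2  70.2 -19.8]
pale [[625, 110], [624, 110]]
[42, 42, 42, 41, 42, 42, 41, 41, 41, 42, 40, 41, 42, 46, 62, 72, 71, 72, 73, 77, 77, 72, 69, 70, 74, 78, 78, 79, 77, 73, 71, 70, 69, 72, 70, 71, 62, 48, 40, 39, 44, 38, 39, 38, 39, 39, 38, 38, 40, 40, 41]
[32, 33, 33, 31, 31, 33, 31, 33, 32, 30, 31, 30, 32, 33, 50, 63, 66, 71, 72, 73, 73, 72, 70, 71, 73, 78, 77, 73, 73, 71, 70, 70, 71, 72, 71, 71, 71, 70, 64, 50, 42, 41, 42, 44, 44, 42, 44, 44, 45, 45, 44]
```

It is about 1.2 mm off towards +y, so I'll give it the same nudge.

```bash
python3 -m inch '[{"translation":[40,-2.3,20],"angular":[0,0,0]},{"translation":[67,-2.3,60],"angular":[0,0,0]},{"translation":[67,-2.3,100],"angular":[0,0,0]},{"translation":[67,-2.3,130],"angular":[0,0,0]},{"translation":[67,-2.3,140],"angular":[0,0,0]},{"translation":[67,-2.3,140],"angular":[0,0,0]},{"translation":[67,-2.3,140],"angular":[0,0,0]},{"translation":[67,-2.3,140],"angular":[0,0,0]},{"translation":[67,-2.3,140],"angular":[0,0,0]}]'; python3 -m inch '[{"translation":[0,0,0],"angular":[0,0,0]},{"translation":[0,0,0],"angular":[0,0,0]},{"translation":[0,0,0],"angular":[0,0,0]},{"translation":[0,0,0],"angular":[0,0,0]},{"translation":[0,0,0],"angular":[0,0,0]},{"translation":[0,0,0],"angular":[0,0,0]},{"translation":[0,0,0],"angular":[0,0,0]}]' 10 20
python3 -c "
from h import *
go(.6225,.1192,.041,0)"
```

```text
time: 49.15
position: [0.6234, 0.1233, 0.0432]
ee_rot: [-180.0, -0.2, -0.0]
contact_force: [0.8, -0.6, 0.2]
gripper_width: 0.656
grip_force: 0.0
time: 49.85
position: [0.6223, 0.123, 0.0413]
ee_rot: [180.0, 0.0, -0.0]
contact_force: [0.6, 0.1, 0.6]
gripper_width: 0.235
grip_force: 20.0
t 49.85 T [0.2, 3.8, 0.3] A [0.0, 0.0, -0.0]
```

```bash
python3 -m inch '[{"translation":[0,0,-2],"angular":[0,0,0]},{"translation":[0,3.7,-2],"angular":[0,0,0]},{"translation":[0,3.7,-2],"angular":[0,0,0]},{"translation":[0,3.7,-2],"angular":[0,0,0]},{"translation":[0,3.7,-2],"angular":[0,0,0]},{"translation":[0,3.7,0],"angular":[0,0,0]},{"translation":[0,3.7,0.2],"angular":[0,0,0]},{"translation":[0,3.7,0.2],"angular":[0,0,0]},{"translation":[0,3.7,0.2],"angular":[0,0,0]}]'; python3 -m inch '[{"translation":[0,0,0],"angular":[0,0,0]},{"translation":[0,0,0],"angular":[0,0,0]},{"translation":[0,0,0],"angular":[0,0,0]},{"translation":[0,0,0],"angular":[0,0,0]},{"translation":[0,0,-40],"angular":[0,0,0]},{"translation":[0,0,-80],"angular":[0,0,0]},{"translation":[-40,0,-120],"angular":[0,0,0]},{"translation":[-67,0,-150],"angular":[0,0,0]},{"translation":[-67,0,-150],"angular":[0,0,0]},{"translation":[-67,0,-150],"angular":[0,0,0]}]' 60;python3 -m inch '[{"translation":[0,0,0],"angular":[0,0,0]},{"translation":[0,0,0],"angular":[0,0,0]},{"translation":[0,0,0],"angular":[0,0,0]}]'
python3 - <<'E'
from h import *
p,C=shot("wrist"); s=sense();print(s["position"],C[:3,3])
for n,z in dict(capacitor=.045,tile_round=.006).items():
  for r in eyes.cut_out(p,n)[:1]:print(n,r["p"],np.round(r["position"]),rect(p,C,r["pixels"],z)); 
p,C=shot("top")
for n,z in dict(capacitor=.045,memory_stick=.015,heatsink=.028,shell=.02).items():
  for r in eyes.cut_out(p,n)[:3]:print(n,round(r["p"],2),rect(p,C,r["pixels"],z))
E
```

```text
time: 50.75
position: [0.6224, 0.1195, 0.0412]
ee_rot: [-180.0, -0.0, -0.0]
contact_force: [1.1, 0.4, 0.7]
gripper_width: 0.233
grip_force: 20.0
time: 51.75
position: [0.5556, 0.1193, 0.1923]
ee_rot: [180.0, -0.1, -0.0]
contact_force: [-0.0, 0.4, 0.2]
gripper_width: 0.652
grip_force: 0.0
time: 52.05
position: [0.5553, 0.1193, 0.1897]
ee_rot: [180.0, 0.1, -0.1]
contact_force: [0.7, -0.2, 0.1]
gripper_width: 0.652
grip_force: 0.0
[0.55525825 0.11935808 0.18991332] [0.62490023 0.12061882 0.33357887]
capacitor 0.57 [258. 112.] [622.3 121.6  21.7  20.2  89.9]
memory_stick 0.64 [ 6.082e+02 -3.472e+02  5.720e+01  1.780e+01 -5.000e-01]
heatsink 0.61 [420.4 283.1  41.1  31.7 -88.8]
shell 0.68 [739.9  24.6  40.8  36.7 -43.1]
shell 0.59 [ 473.2 -355.9   40.9   35.   -88.8]
```

```bash
python3 -c "
from workcell import close_job
print(close_job())"
```

```text
the job is handed in; nothing more can be done
None
```

The job is handed in at about 52 s: by my last measurements all four parts stand on their tiles within roughly 1 mm, with the look-alikes untouched and the gripper clear. The judge's result was not shown, and I viewed 17 pictures against the 14 allowed.

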